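# Clamp a chip cassette to the set force

### The arm

A 6-joint arm with a two-finger parallel gripper is mounted at the origin on a cart in front of the work surface, level with it; the furniture and walls round the work are solid. World frame = base frame: x ahead of the robot, y to its left, z up, the work surface at z = 0. Lengths are in mm, angles in rad, forces in N, time in s.
With the tool pointing down it reaches from about 275 to 1000 mm from the base axis. Payload 8.4 kg.
Tool frame: the origin (TCP) lies at the very end of the fingers, on their centre line; the grasp point (between the pads) lies 19 mm behind it; z points along the fingers, y is the direction in which the jaws open and shut (so a half turn about z gives the same grasp; the last joint's range is limited). The gripper opens to 85 mm and grips with 20 to 120 N. Pads are 22 mm wide; open, the fingers measure 114 mm over their backs; the gripper's body (76 mm by 85 mm) begins 54 mm behind the grasp point. The pads swing forward as they close: fully open they stand 13 mm farther back than shut.
Start: joints at [1.345, 0.353, 1.633, -0, 1.155, -0.002], TCP at [138.709, 609.416, 231.281] pointing down, gripper open.
Joint ranges: [-2.63, 2.63], [-0.92, 2.1], [0.06, 2.66], [-1.3, 4.44], [0, 2.69], [-3.02, 3.02]. Speed limits (rad/s): [2.22, 2.22, 2.79, 3.14, 3.14, 3.14].

### API

Orientations are given as [roll, pitch, yaw] about the fixed x, y, z axes, in that order (R = Rz(yaw) Ry(pitch) Rx(roll)).
In Python, from rig import r gives the robot as it stands.
- The arm moves only by the tool jog_arm, never from a script. Its argument "increments" is text: rows parted by semicolons, each of 7 numbers parted by spaces: the shift along the tool's x, y, z in cm, then the turn, a rotation vector about the tool's x, y, z in rad, then the opening, from -1 (shut) to 1 (fully open). A call has exactly 8 rows; each row shifts and turns the commanded pose from where the row before left it, along the tool's axes as they then stand; what a row does not reach is not made up. A row lasts 1/10 s, in which the tool goes at most 50 mm and 8.59 degrees, less where a joint would pass 70% of its speed; a pose out of reach is approached as far as the arm can. A call with a gripper value outside its range is refused whole. The fingers move at their own pace and stop on an object; "squeeze" is the grip in N (left out, the last holds). Time passes only in rows, so rows that do not move let the fingers close, or fill a call up. It gives the time, the measured TCP pose, the force and the opening at its end, in the units of the state.
- r.sense(): the state, without advancing time (a new reading comes with each control period).
- r.grab_frame(name): name is "scene" or "side" or "wrist"; returns the picture (480x640x3 uint8, red, green, blue); there is no depth.
- r.camera_info(name): a dict with "K" (3x3 intrinsics, pixels), "rvec" (rotation vector, rad) and "tvec" (3), from world to camera coordinates, as OpenCV has them. Camera axes: x right, y down, z forward; pixel columns grow to the right and rows downward; lengths in mm; the calibration is good to about 2 mm. The wrist camera is an equidistant fisheye: a pixel r from the principal point sees the ray r / f radians off the axis. A picture is of the moment at which its call begins: read the wrist's pose just before it. camera_info takes no time and is no camera call; for the wrist camera it gives the pose at the moment of the call.
- r.sign_off(): hands the job in, once; it reports no verdict.
The state is a dict: "clock": time; "qpos": joint angles; "qvel": joint speeds; "joint_efforts": joint torques, N m; "eef_pos": TCP position; "tcp_rot": TCP orientation; "contact_force": force on the tool from outside, world axes, zero at the start; "wrist_torque": the same for the moment, N m; "opening": opening from 0.0 (shut) to 1.0 (fully open).
Only numpy, scipy, OpenCV 4.12 (cv2) and the standard library are available. Lean on these libraries where they do the work, as an engineer would, in place of code of your own. Each camera call takes 0.05 s, during which the arm holds its last target.

### The job

Slide the chip cassette nose first into the guide of the screw clamp, gently, until it is fully home against the stop under the pad. Then turn the clamp's T-bar clockwise until the sprung indicator tab pops out of the front of the spring housing, and stop there: overtightening cracks the chip. Leave the cassette home and clamped, let go, and leave the loose chip tray, jar and forceps where they are.

Things in the scene. Friction and masses are not known exactly. Their poses are not given: they have to be found in the camera images.
- clamp: Grey C-shaped bench screw clamp, fixed. Origin: on the bench under the vertical screw axis; x = the way the cassette slides in, z up. Base plate x -125 to +62 mm, 94 mm wide, 8 mm thick. Column x +36 to +58 mm. Arm z 48 to 72 mm, x -22 to +58 mm, 44 mm wide. Under it on the screw axis hangs a round pad, 23 mm across, at first 2 to 9 mm above the top of a cassette in the channel (hand-set).
- home (a point): On the clamp's channel floor (z = 8 mm), 66 mm before the screw axis, axes as the clamp's: the cassette's origin comes to here, x axes alike, when it is home. The channel along x is 44 mm wide between two steel rails 6 mm high, from clamp x -62 to +18 mm, with a flared mouth out to x -75 mm. Lower the cassette with its nose still short of the arm, then slide it in under the arm.
- stop: Steel stop block across the far end of the channel, 50 mm wide, 16 mm high, rigid. Origin: middle of the lower edge of the face that the cassette's nose meets, 18 mm beyond the screw axis and 8 mm above the bench. Do not ram the cassette on it (never over 40 N).
- cassette: Loose flat aluminium chip cassette, 168 x 40 mm, plate 8 mm thick, 0.14 to 0.28 kg, with a thin clear window on top. Origin: centre of its underside; x points to the nose (the plain end, x = +84 mm), z up. Near the rear stands a grip fin, 40 mm long (x), 14 mm thick (y), its top 43 mm above the underside. When home, the pad comes down on it 66 mm ahead of its origin.
- fin_centre (a point): Middle of the cassette's grip fin: 59 mm behind the cassette's origin and 25 mm above its underside; axes as the cassette's. Grip it across y.
- housing: Dark round spring housing on the screw above the arm, 42 mm across, 26 mm high; does not turn, goes down with the T-bar. Origin: centre of its underside; axes as the clamp's. The pad's spindle is sprung into it: after the bite the force on the cassette rises about 34 N a radian of turn; at about 40 N (1.2 rad past the bite) the tab pops out; over 60 N (0.5 rad past the pop) is overtight.
- bar_centre (a point): Centre of the steel T-bar on top of the screw: bar 84 mm long (along this point's x), 12 mm wide (along y), 16 mm high, on a stem 12 mm thick that leaves 17 mm free below the bar. Turns with the screw about the vertical axis and goes down with it 3 mm a radian, so follow it down.
- screw (a joint): Turn of the T-bar in rad, growing clockwise seen from above, which tightens. Starts at -0.3 to 0.3, ends at 4.5; it stays where it is left. Friction 0.24 N m, and up to 0.15 N m more as the clamp bites. The angle at the bite differs from day to day and cannot be told from the T-bar: feel the torque rise or watch the tab.
- tab (a joint): Indicator tab, travel out of the housing in m: 0 = in (flush), 0.010 = popped out. It jumps out by its own spring; no other way to set it.
- tab_tip (a point): Middle of the outer end of the flat indicator tab (10 mm wide, 4 mm thick), which looks to the clamp's -x from the housing's front, 15 mm above the housing's underside and 21.5 mm from the screw axis when in.
- chip_tray: Bystander: loose flat dark chip tray, about 69 x 75 x 20 mm. Origin: centre of its underside.
- jar_dark: Bystander: small clear jar with a dark lid, 41 mm across, 33 mm high. Origin: centre of its underside.
- forceps: Bystander: loose steel forceps lying flat, 158 mm long, 10 mm high. Origin: centre of its underside.
Not all that is in view belongs to the job. There is more than one size of the clamp; the job needs the larger.

How it is judged:
By the outcome, as a careful person would: the job done as asked, in the order asked, and still so for the second after the job is handed in, with the robot touching nothing.
It also fails if it takes over 72 s, if anything falls off the work surface, if the arm or the gripper's body presses on something with over 40 N, if the wrist force passes 120 N, or if a joint passes its speed limit or range.

## Working session

There is one attempt and no reset: what is moved stays moved. The work goes in short steps, Python scripts to look and compute and a tool call to move; the robot and the scene stay as the last step left them, time stands still between calls to the robot, and variables do not carry over. Pictures are saved under pics/ and viewed, and the job is handed in when it is done.

Besides the shell and the picture viewer there is one more tool, called after "Call:" as name(argument=value, ...) on one line, values as JSON. jog_arm: Moves the arm, as the interface text tells. Its arguments: {"type":"object","properties":{"increments":{"type":"string"},"squeeze":{"type":"number"}},"required":["increments"]}

```bash
ls; mkdir -p pics
python3 - <<'E'
from rig import r
import cv2
for n in("scene","side","wrist"):
    im=r.grab_frame(n); cv2.imwrite(f"pics/{n}0.png",im[:,:,::-1])
    c=r.camera_info(n); print(n,c)
print(r.sense())
E
```

```text
pics
scene {'K': array([[468.54113323,   0.        , 320.11850398],
       [  0.        , 468.54113323, 243.02165013],
       [  0.        ,   0.        ,   1.        ]]), 'rvec': array([ 2.16144349, -1.14582928,  0.45023426]), 'tvec': array([-376.92474154,  398.43452968,  757.95346713])}
side {'K': array([[591.08772182,   0.        , 310.55216844],
       [  0.        , 591.08772182, 245.47757282],
       [  0.        ,   0.        ,   1.        ]]), 'rvec': array([ 1.85197833, -0.59176064,  0.42675274]), 'tvec': array([-494.8694717 ,  198.75155219,  874.36746567])}
wrist {'K': array([[371.64829954,   0.        , 320.37488583],
       [  0.        , 371.64829954, 234.77834963],
       [  0.        ,   0.        ,   1.        ]]), 'rvec': array([-2.28615599, -1.82450346, -0.24198461]), 'tvec': array([-625.46403552,  -34.50217242,  375.56209674])}
{'clock': 0.15, 'qpos': array([ 1.34459688e+00,  3.53490072e-01,  1.63394340e+00, -2.96235108e-05,
        1.15522779e+00, -2.39879704e-03]), 'qvel': array([ 6.82839676e-04, -2.08684539e-03, -2.92737279e-03,  8.04356102e-04,
       -4.40552416e-05, -1.65975119e-03]), 'joint_efforts': array([-4.42856735e-04, -6.05639076e+01, -3.42339277e+01, -4.39590781e-05,
        6.25751418e-03,  2.45349315e-05]), 'eef_pos': array([138.63781317, 609.0584628 , 230.74203722]), 'tcp_rot': array([-3.14052399e+00,  2.45259330e-05,  2.91780399e+00]), 'contact_force': array([-0.45553259, -0.0204832 , -0.07243836]), 'wrist_torque': array([-0.02765596,  0.01420116, -0.01253116]), 'opening': 0.9961062540322986}
```

View pics/scene0.png

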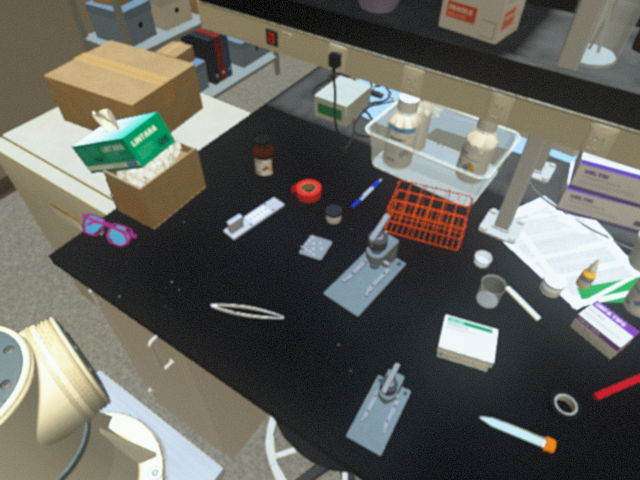

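View pics/side0.png

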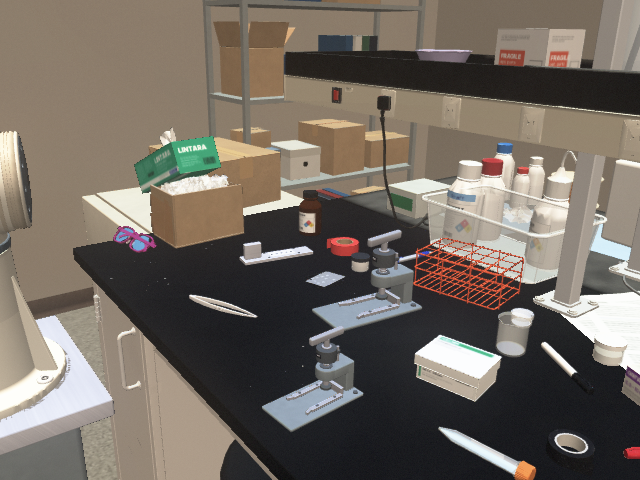

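View pics/wrist0.png

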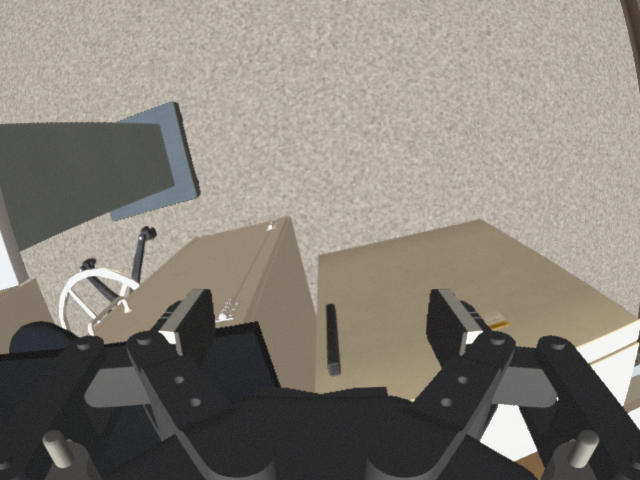

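```bash
cat > h.py <<'E'
import numpy as np, cv2
from rig import r
def cam(n):
    c=r.camera_info(n); R=cv2.Rodrigues(np.array(c["rvec"]))[0]; t=np.array(c["tvec"]).ravel(); return c["K"],R,t
def ray(n,uv,C=None):
    K,R,t=C or cam(n)
    p=np.array([(uv[0]-K[0,2])/K[0,0],(uv[1]-K[1,2])/K[1,1]])
    if n=="wrist":
        th=np.hypot(*p); d=np.array([*(p/max(th,1e-9)*np.sin(th)),np.cos(th)])
    else: d=np.array([*p,1.])
    d=R.T@d; return -R.T@t, d/np.linalg.norm(d)
def onz(n,uv,z,C=None):
    o,d=ray(n,uv,C); return o+d*(z-o[2])/d[2]
def tri(obs):
    A=np.zeros((3,3));b=np.zeros(3);L=[]
    for o,d in obs:
        P=np.eye(3)-np.outer(d,d);A+=P;b+=P@o;L.append((o,d))
    x=np.linalg.solve(A,b); return x,[np.linalg.norm((np.eye(3)-np.outer(d,d))@(x-o)) for o,d in L]
def proj(n,X,C=None):
    K,R,t=C or cam(n); p=R@np.array(X,float)+t
    if n=="wrist":
        rr=np.hypot(p[0],p[1]);th=np.arctan2(rr,p[2]);q=p[:2]/max(rr,1e-9)*th
    else: q=p[:2]/p[2]
    return np.array([q[0]*K[0,0]+K[0,2],q[1]*K[1,1]+K[1,2]])
def crop(src,x,y,w,h,s,out):
    im=cv2.imread(src)[y:y+h,x:x+w]; cv2.imwrite(out,cv2.resize(im,None,fx=s,fy=s,interpolation=cv2.INTER_CUBIC))
E
python3 - <<'E'
from h import *
print(ray("scene",(320,240)),ray("side",(320,240)),ray("wrist",(320,240)))
for p in [(324,293),(371,314),(405,262),(362,245),(347,437),(384,453),(410,392)]: print(p,onz("scene",p,8).round())
print('cass',onz("scene",(228,238),8),onz("scene",(285,205),8))
crop("pics/scene0.png",200,170,220,165,3.6,"pics/c1.png")
crop("pics/side0.png",220,210,220,165,3.6,"pics/c2.png")
crop("pics/scene0.png",320,340,120,120,5,"pics/c3.png")
E
```

```text
(array([  27.23017529, -434.95653904,  827.88110274]), array([ 0.56614305,  0.38204169, -0.73042877])) (array([ -43.10852076, -897.75037237,  491.02175398]), array([ 0.56690419,  0.75308425, -0.33389182])) (array([ 75.61958621, 624.42486471, 371.2382182 ]), array([ 0.26760813, -0.06239307, -0.96150559]))
(324, 293) [ 537. -102.    8.]
(371, 314) [ 547. -213.    8.]
(405, 262) [ 715. -206.    8.]
(362, 245) [705. -98.   8.]
(347, 437) [ 304. -305.    8.]
(384, 453) [ 317. -371.    8.]
(410, 392) [ 439. -358.    8.]
cass [543.84810898 180.48952204   8.        ] [714.17932709 137.53317837   8.        ]
```

View pics/c1.png

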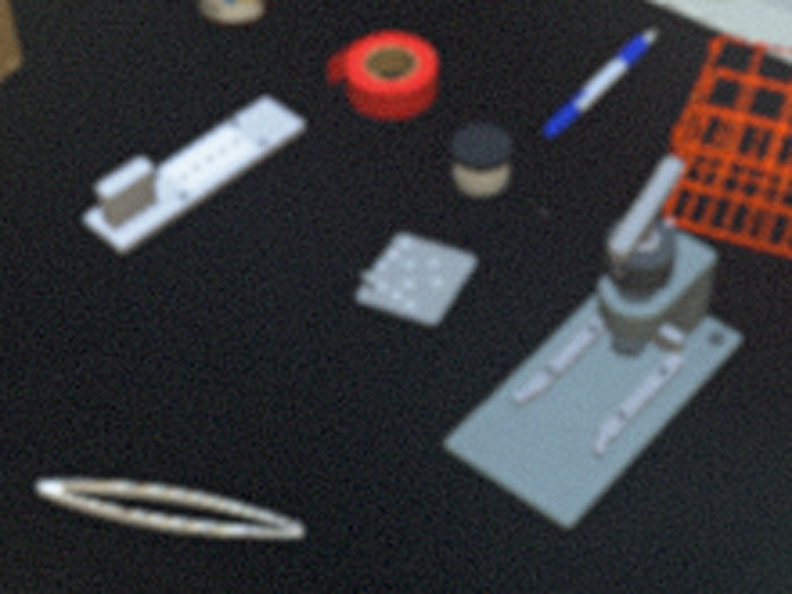

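View pics/c2.png

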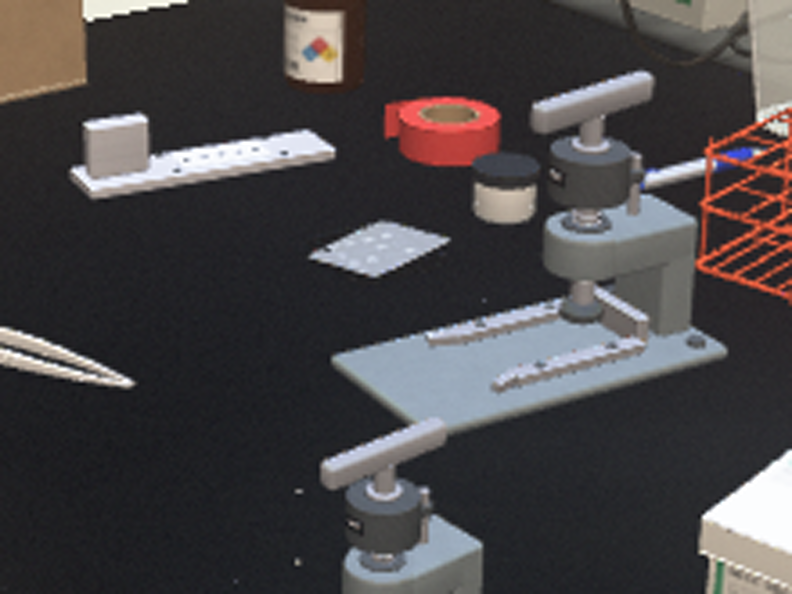

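Run:
```python
from h import *
def pc(c,ox,oy,s=3.6): return ((c[0]+.5)/s-.5+ox,(c[1]+.5)/s-.5+oy)
S=lambda c:pc(c,200,170); D=lambda c:pc(c,220,210)
T={'FL':((443,443),(332,357)),'BR':((742,337),(727,350)),
 'nearRailTip':((598,448),(493,387)),'farRailTip':((517,399),(428,343)),
 'bar near-end top':((622,255),(537,130)),
 'cas nose R':((306,124),(335,154)),'cas noseL':((266,95),(313,131)),'cas rearR':((122,250),(95,196)),'cas rearL':((83,216),(70,172)),
 'fin top rear':((97,178),(84,122)),'fin top front':((145,157),(148,114))}
for k,(a,b) in T.items():
    x,e=tri([ray("scene",S(a)),ray("side",D(b))]); print(k,x.round(1),np.round(e,1))
for k,z in (('FL',8),('BR',8),('cas nose R',8),('cas noseL',8),('cas rearR',8),('cas rearL',8),('fin top rear',43),('fin top front',43)):
    print(k,onz("scene",S(T[k][0]),z).round(1),onz("side",D(T[k][1]),z).round(1))
print(onz("scene",S((568,527)),8))
```

```text
FL [541.1 -97.3   3.5] [1.7 1.7]
BR [ 716.6 -208.5    3.9] [0.3 0.3]
nearRailTip [ 584.5 -177.8    8.4] [0.8 0.8]
farRailTip [ 590.7 -117.1    6.5] [0.2 0.2]
bar near-end top [ 623.9 -159.1  131.3] [1.8 1.8]
cas nose R [720.8 144.4   2.4] [0.2 0.2]
cas noseL [731.9 187.5   2.2] [1.7 1.7]
cas rearR [5.556e+02 1.724e+02 4.000e-01] [2.1 2.1]
cas rearL [563.2 215.2   1.3] [1.1 1.1]
fin top rear [569.4 202.8  38.1] [0.6 0.6]
fin top front [604.4 188.   39.7] [1.8 1.8]
FL [536.4 -98.7   8. ] [ 537.8 -104.4    8. ]
BR [ 712.8 -209.5    8. ] [ 710.7 -214.3    8. ]
cas nose R [716.4 140.4   8. ] [711.8 132.3   8. ]
cas noseL [724.9 183.3   8. ] [725.  175.3   8. ]
cas rearR [548.6 167.1   8. ] [548.9 156.4   8. ]
cas rearL [557.7 210.1   8. ] [556.2 200.3   8. ]
fin top rear [566.7 198.7  43. ] [561.9 190.6  43. ]
fin top front [600.  185.6  43. ] [602.1 180.9  43. ]
[ 527.05374562 -192.11282208    8.        ]
```

```bash
cat >> h.py <<'E'
from scipy.spatial.transform import Rotation as Ro
def tool(s=None):
    s=s or r.sense(); return np.array(s["eef_pos"]),Ro.from_euler("xyz",s["tcp_rot"]).as_matrix()
def wcam_at(p,Rt):
    # predicted wrist camera for TCP pose p,Rt
    K,R,t=cam("wrist"); p0,R0=tool(); Rc=R0.T@R.T; c=R0.T@(-R.T@t-p0)
    Rw=(Rt@Rc).T; return K,Rw,-Rw@(p+Rt@c)
def down(yaw): return Ro.from_euler("xyz",[np.pi,0,yaw]).as_matrix()
E
python3 - <<'E'
from h import *
p,R0=tool(); K,R,t=cam("wrist")
print("cam in tool",R0.T@(-R.T@t-p), (R0.T@R.T).round(3).tolist())
print(proj("wrist",p), R0.round(3).tolist())
for px,py,pz in ((600,185,150),(560,190,200),(520,190,200)):
    C=wcam_at(np.array([px,py,pz]),down(np.pi-.17))
    print([proj("wrist",X,C).round() for X in ([585,188,43],[720,140,8],[728,182,8],[550,165,8],[558,208,8])])
E
```

```text
cam in tool [  64.85353131    0.84772971 -140.49875778] [[0.0, -0.965, -0.261], [1.0, -0.0, 0.001], [-0.001, -0.261, 0.965]]
[318.11892433 297.27674542] [[-0.975, 0.222, -0.0], [0.222, 0.975, -0.001], [-0.0, -0.001, -1.0]]
[array([320., 210.]), array([293., 357.]), array([340., 358.]), array([282., 162.]), array([340., 162.])]
[array([322., 246.]), array([299., 362.]), array([339., 363.]), array([290., 202.]), array([338., 203.])]
[array([330., 289.]), array([306., 390.]), array([344., 391.]), array([298., 244.]), array([345., 244.])]
```

Run:
```python
from h import *
for n,p in (("scene",(155,225)),("scene",(205,188)),("side",(240,232)),("side",(153,240)),("scene",(108,245)),("scene",(262,172)),("scene",(70,257)),("scene",(215,311)),("scene",(283,318))): print(n,p,onz(n,p,0).round())
p,R0=tool()
tgt=np.array([650,180,150.]); print("tool-frame delta",(R0.T@(tgt-p)).round(1), "dyaw",)
```

```text
scene (155, 225) [480. 367.  -0.]
scene (205, 188) [654. 362.   0.]
side (240, 232) [657. 375.   0.]
side (153, 240) [450. 442.   0.]
scene (108, 245) [370. 408.   0.]
scene (262, 172) [793. 278.  -0.]
scene (70, 257) [295. 451.   0.]
scene (215, 311) [373.  67.   0.]
scene (283, 318) [440. -63.   0.]
tool-frame delta [-593.8 -304.8   81.1] dyaw
```

Call:
jog_arm(increments="-3.1 -3.6 0.7 0 0 0 1; -3.1 -3.6 0.7 0 0 0 1; -3.1 -3.6 0.7 0 0 0 1; -3.1 -3.6 0.7 0 0 0 1; -3.1 -3.6 0.7 0 0 0 1; -3.1 -3.6 0.7 0 0 0 1; -3.1 -3.6 0.7 0 0 0 1; -3.1 -3.6 0.7 0 0 0 1")

```text
clock: 0.95
eef_pos: [317.0, 271.9, 175.1]
tcp_rot: [3.141, 0.0, 2.918]
contact_force: [1.3, 1.1, -0.4]
opening: 0.998
```

Call:
jog_arm(increments="-4.3 -0.2 0.7 0 0 -0.007 1; -4.3 -0.2 0.7 0 0 -0.007 1; -4.3 -0.2 0.7 0 0 -0.007 1; -4.3 -0.2 0.7 0 0 -0.007 1; -4.3 -0.2 0.7 0 0 -0.007 1; -4.3 -0.2 0.7 0 0 -0.007 1; -4.3 -0.2 0.7 0 0 -0.007 1; -4.3 -0.2 0.7 0 0 -0.007 1")

```text
clock: 1.75
eef_pos: [652.1, 189.0, 118.6]
tcp_rot: [-3.141, -0.001, 2.974]
contact_force: [0.4, -0.3, 0.2]
opening: 0.996
```

```bash
cat > look.py <<'E'
import sys,pickle
from h import *
k=sys.argv[1]
s=r.sense(); C=cam("wrist"); im=r.grab_frame("wrist")
cv2.imwrite(f"pics/{k}.png",im[:,:,::-1]); pickle.dump((s,C),open(f"pics/{k}.pkl","wb")); print(s["clock"],s["eef_pos"].round(1),s["tcp_rot"].round(4),s["qpos"].round(3),s["contact_force"].round(1))
E
python3 look.py w1
```

```text
1.75 [652.1 189.  118.6] [-3.1414e+00 -5.0000e-04  2.9738e+00] [ 0.28   0.548  1.597  0.     0.997 -1.123] [ 0.4 -0.3  0.2]
```

View pics/w1.png

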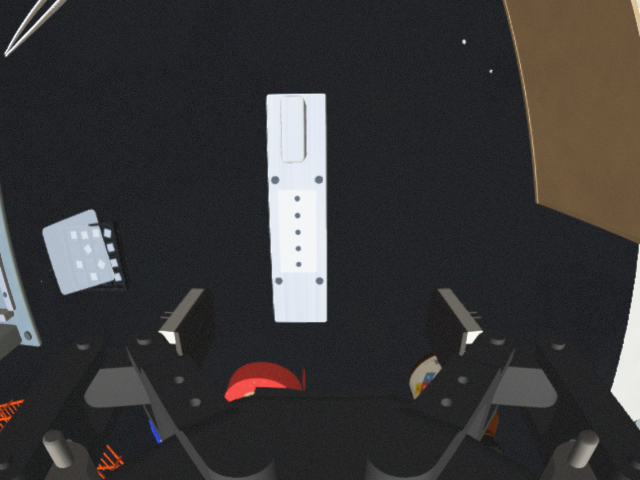

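```bash
cat > cas.py <<'E'
import sys,pickle
from h import *
def corners(k,x0,y0,x1,y1,th=150):
    im=cv2.imread(f"pics/{k}.png"); g=cv2.cvtColor(im,cv2.COLOR_BGR2GRAY)
    m=np.zeros_like(g); m[y0:y1,x0:x1]=(g[y0:y1,x0:x1]>th)*255
    m=cv2.morphologyEx(m,cv2.MORPH_CLOSE,np.ones((9,9)))
    c=max(cv2.findContours(m,cv2.RETR_EXTERNAL,cv2.CHAIN_APPROX_NONE)[0],key=cv2.contourArea)
    h=cv2.convexHull(c); 
    a=cv2.approxPolyDP(h,6,True).reshape(-1,2); return a
if __name__=="__main__":
    k=sys.argv[1]; s,C=pickle.load(open(f"pics/{k}.pkl","rb"))
    a=corners(k,*map(int,sys.argv[2:6])); print(a.tolist())
    for p in a: print(p,onz("wrist",p,8,C).round(1))
E
python3 cas.py w1 220 60 380 340
python3 - <<'E'
from h import *
crop("pics/w1.png",240,80,110,120,5,"pics/w1c.png")
E
```

```text
[[324, 94], [326, 320], [276, 321], [267, 95]]
[324  94] [560.2 207.9   8. ]
[326 320] [722.2 182.4   8. ]
[276 321] [717.  144.5   8. ]
[267  95] [553.9 170.4   8. ]
```

View pics/w1c.png

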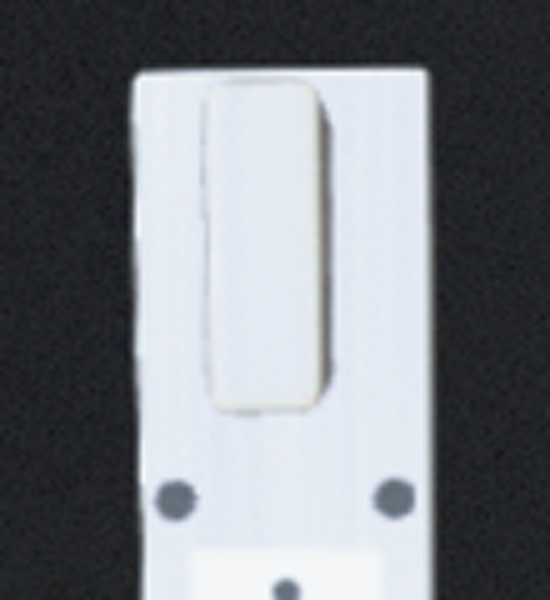

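Call:
jog_arm(increments="1.4 -0.3 0.8 0 0 -0.01 1; 1.4 -0.3 0.8 0 0 0 1; 1.4 -0.3 0.8 0 0 0 1; 1.3 -0.3 0.7 0 0 0 1; 1.3 -0.3 0.7 0 0 0 1; 0 0 0 0 0 0 1; 0 0 0 0 0 0 1; 0 0 0 0 0 0 1")

```text
clock: 2.6
eef_pos: [582.2, 186.0, 81.8]
tcp_rot: [3.141, 0.001, 2.984]
contact_force: [-0.2, 0.3, -0.4]
opening: 0.999
```

```bash
python3 look.py w2
```

```text
2.6 [582.2 186.   81.8] [3.1410e+00 1.3000e-03 2.9838e+00] [ 0.307  0.504  1.778 -0.     0.858 -1.106] [-0.2  0.3 -0.4]
```

View pics/w2.png

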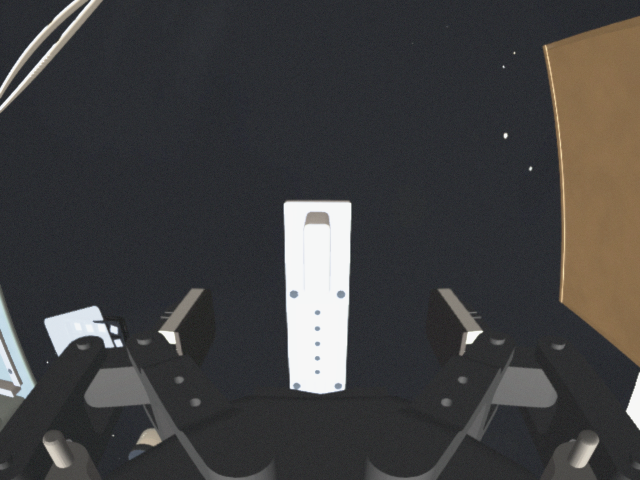

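Run:
```python
from h import *
import pickle
L=lambda k:pickle.load(open(f"pics/{k}.pkl","rb"))[1]
C1,C2=L("w1"),L("w2")
crop("pics/w2.png",270,190,100,110,5,"pics/w2c.png")
for n,a,b in (("holeL",(275,180),(294,294)),("holeR",(319,180),(341,294)),("cornL",(267,94.5),(284.5,201.5)),("cornR",(325.5,94),(351,201.5)),("dot1",(297,198.5),(318,312.5)),("dot3",(297.5,232),(318,344)),("dot5",(298.5,264.5),(318,372))):
    x,e=tri([ray("wrist",a,C1),ray("wrist",b,C2)]); print(n,x.round(1),np.round(e,1),onz("wrist",a,8,C1).round(1),onz("wrist",b,8,C2).round(1))
```

```text
holeL [612.2 165.2   6.2] [0.1 0.1] [612.  165.4   8. ] [611.4 165.5   8. ]
holeR [617.6 194.8   4.6] [0. 0.] [617.2 194.9   8. ] [616.  194.8   8. ]
cornL [553.  170.    4.4] [0. 0.] [553.5 170.4   8. ] [552.5 170.4   8. ]
cornR [559.7 209.2   2.2] [0.1 0.1] [560.4 208.9   8. ] [558.6 208.9   8. ]
dot1 [627.4 178.    6.5] [0.2 0.2] [627.2 177.9   8. ] [626.7 178.4   8. ]
dot3 [650.7 174.2   7.6] [0.3 0.3] [650.6 173.9   8. ] [650.4 174.5   8. ]
dot5 [675.  170.3   6.3] [0.3 0.3] [674.4 170.2   8. ] [673.8 170.7   8. ]
```

View pics/w2c.png

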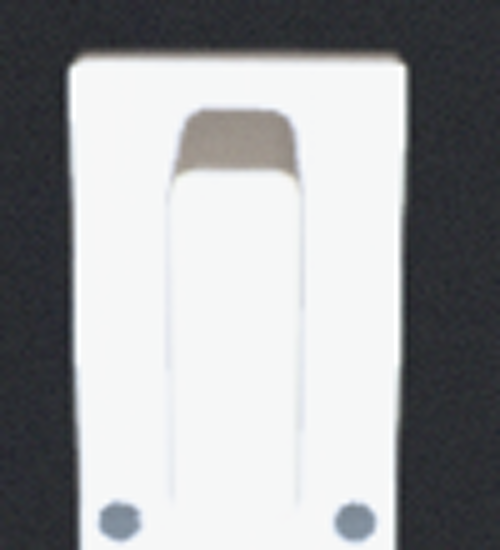

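Run:
```python
from h import *
import pickle
L=lambda k:pickle.load(open(f"pics/{k}.pkl","rb"))[1]
C1,C2=L("w1"),L("w2")
for a,b in (((293,96),(317.3,224.3)),):
    x,e=tri([ray("wrist",a,C1),ray("wrist",b,C2)]); print(x.round(1),np.round(e,1))
    print(onz("wrist",a,43,C1),onz("wrist",b,43,C2))
p,R=tool()
for z in (12,): print("delta tool",(R.T@(np.array([580.7,185.7,z])-p)).round(1), "yaw",r.sense()["tcp_rot"])
```

```text
[561.7 188.8  39. ] [0.2 0.2]
[562.18554567 189.22380124  43.        ] [560.76824036 188.80447739  43.        ]
delta tool [ 1.5 -0.6 69.8] yaw [3.14100459e+00 1.19160228e-03 2.98370272e+00]
```

Call:
jog_arm(increments="0.1 -0.1 1.3 0 0 0 1; 0 0 1.3 0 0 0 1; 0 0 1.2 0 0 0 1; 0 0 1.1 0 0 0 1; 0 0 0.9 0 0 0 1; 0 0 0.7 0 0 0 1; 0 0 0.4 0 0 0 1; 0 0 0 0 0 0 1")

```text
clock: 3.45
eef_pos: [579.7, 184.9, 11.7]
tcp_rot: [-3.141, -0.001, 2.984]
contact_force: [0.3, 0.4, 1.3]
opening: 1.0
```

Call:
jog_arm(increments="0 0 0 0 0 0 -1; 0 0 0 0 0 0 -1; 0 0 0 0 0 0 -1; 0 0 0 0 0 0 -1; 0 0 0 0 0 0 -1; 0 0 0 0 0 0 -1; 0 0 0 0 0 0 -1; 0 0 0 0 0 0 -1", squeeze=60)

```text
clock: 4.25
eef_pos: [580.1, 185.0, 12.6]
tcp_rot: [3.141, 0.0, 2.984]
contact_force: [-0.7, -0.5, 6.2]
opening: 0.157
```

Call:
jog_arm(increments="0 0 -0.3 0 0 0 -1; 0 0 -0.7 0 0 0 -1; 0 0 -1.2 0 0 0 -1; 0 0 -1.7 0 0 0 -1; 0 0 -2 0 0 0 -1; 0 0 -2 0 0 0 -1; 0 0 -1.5 0 0 0 -1; 0 0 -1 0 0 0 -1", squeeze=80)

```text
clock: 5.05
eef_pos: [580.4, 185.1, 118.1]
tcp_rot: [3.141, 0.001, 2.984]
contact_force: [-0.7, 0.7, -2.4]
opening: 0.153
```

Call:
jog_arm(increments="-0.5 -1.5 -0.3 0 0 0 -1; -0.8 -3 -0.3 0 0 0 -1; -0.8 -3 -0.3 0 0 0 -1; -0.8 -3 -0.3 0 0 0 -1; -0.8 -3 0 0 0 0 -1; -0.8 -3 0 0 0 0 -1; -0.5 -1.5 0 0 0 0 -1; 0 0 0 0 0 0 -1")

```text
clock: 5.85
eef_pos: [600.8, -3.1, 127.8]
tcp_rot: [-3.141, -0.001, 2.981]
contact_force: [0.8, 0.8, -2.6]
opening: 0.15
```

```bash
python3 look.py w3
```

```text
5.85 [600.8  -3.1 127.8] [-3.1411e+00 -8.0000e-04  2.9812e+00] [-7.000e-03  4.310e-01  1.773e+00 -1.000e-03  9.380e-01 -1.417e+00] [ 0.8  0.8 -2.6]
```

View pics/w3.png

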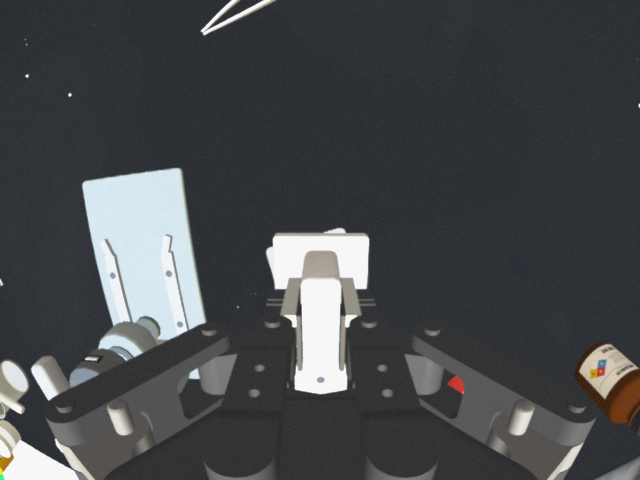

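Call:
jog_arm(increments="-0.5 0.1 -0.3 0 0 0 -1; -1 0.1 -0.6 0 0 0 -1; -1 0.2 -0.6 0 0 0 -1; -0.7 0.1 -0.6 0 0 0 -1; -0.3 0 -0.2 0 0 0 -1; 0 0 0 0 0 0 -1; 0 0 0 0 0 0 -1; 0 0 0 0 0 0 -1")

```text
clock: 6.7
eef_pos: [635.8, -1.2, 150.9]
tcp_rot: [-3.141, -0.001, 2.984]
contact_force: [-0.2, -0.3, -3.8]
opening: 0.149
```

```bash
python3 look.py w4
python3 - <<'E'
from h import *
crop("pics/w3.png",60,150,190,200,3,"pics/w3c.png")
crop("pics/w4.png",60,120,190,200,3,"pics/w4c.png")
E
```

```text
6.7 [635.8  -1.2 150.9] [-3.1414e+00 -9.0000e-04  2.9838e+00] [-0.004  0.452  1.678  0.     1.013 -1.417] [-0.2 -0.3 -3.8]
```

View pics/w3c.png

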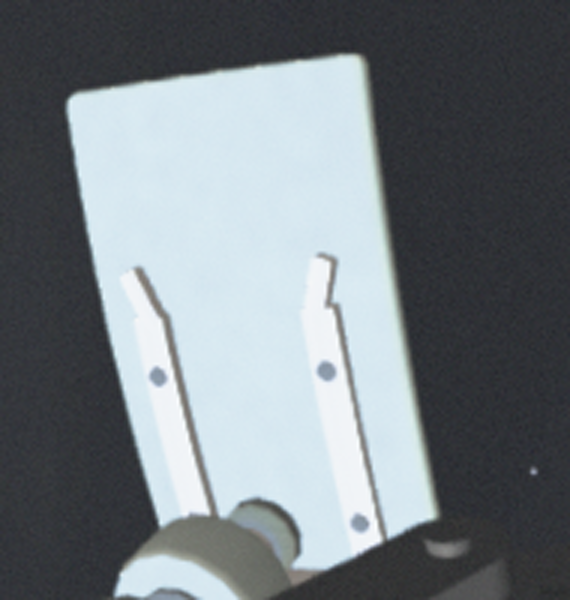

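View pics/w4c.png

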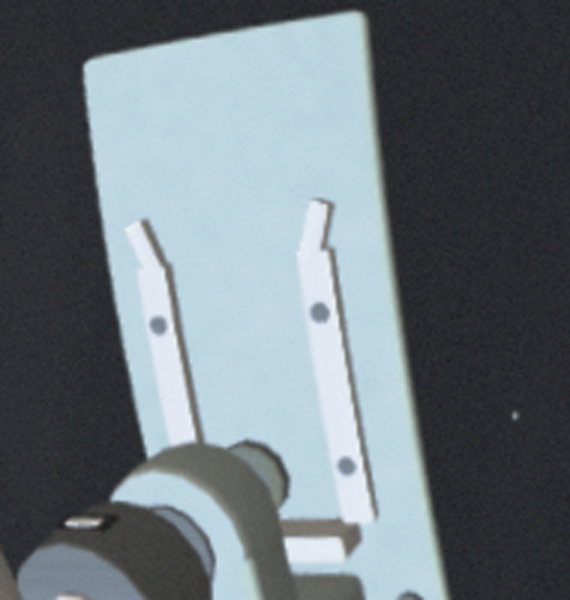

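Run:
```python
from h import *
import pickle
L=lambda k:pickle.load(open(f"pics/{k}.pkl","rb"))[1]
C3,C4=L("w3"),L("w4")
f=lambda c,oy:((c[0]+.5)/3-.5+60,(c[1]+.5)/3-.5+oy)
P={}
for n,a,b,z in (("A",(158,376),(158,325),14),("B",(326,371),(319,312),14),("C",(360,522),(346,466),14),("FR",(69,96),(86,62),8),("FL",(365,56),(367,12),8),("kinkR",(168,318),(167,266),14),("kinkL",(303,311),(299,252),14),("rail0L",(337,305),(331,248),14)):
    a=f(a,150);b=f(b,120)
    x,e=tri([ray("wrist",a,C3),ray("wrist",b,C4)]); 
    P[n]=(onz("wrist",a,z,C3)+onz("wrist",b,z,C4))/2
    print(n,x.round(1),np.round(e,1),onz("wrist",a,z,C3).round(1),onz("wrist",b,z,C4).round(1))
d=P["C"]-P["B"]; print("yaw BC",np.arctan2(d[1],d[0]),np.linalg.norm(d))
d=P["FL"]-P["FR"]; print("yaw F",np.arctan2(-d[0],d[1]),np.linalg.norm(d))
d=P["B"]-P["A"]; print("yaw AB",np.arctan2(-d[0],d[1]),np.linalg.norm(d),(P["A"]+P["B"])/2,(P["FL"]+P["FR"])/2,(P["kinkL"]+P["kinkR"])/2)
```

```text
A [ 612.2 -179.7   11.2] [0. 0.] [ 611.4 -177.6   14. ] [ 611.8 -177.8   14. ]
B [ 617.2 -125.4   12.2] [0. 0.] [ 616.7 -124.5   14. ] [ 616.9 -124.6   14. ]
C [ 662.6 -130.5   10.3] [0.1 0.1] [ 660.8 -128.3   14. ] [ 661.4 -128.7   14. ]
FR [ 5.312e+02 -1.926e+02  4.000e-01] [0.1 0.1] [ 531.4 -187.     8. ] [ 532.3 -187.2    8. ]
FL [540.5 -97.    4.2] [0.1 0.1] [540.4 -95.6   8. ] [541.  -95.5   8. ]
kinkR [ 596.  -169.9   12.6] [0.5 0.5] [ 595.8 -168.3   14. ] [ 595.8 -169.6   14. ]
kinkL [ 599.7 -126.    14.6] [0.1 0.1] [ 599.9 -126.2   14. ] [ 599.8 -126.3   14. ]
rail0L [ 601.  -118.7    8.9] [0.1 0.1] [ 599.8 -116.1   14. ] [ 600.4 -116.6   14. ]
yaw BC -0.09006681195374816 44.471888190715894
yaw F -0.09635024974633023 91.99039149946985
yaw AB -0.097122280752166 53.4376458090791 [ 614.20453758 -151.11817826   14.        ] [ 536.27284391 -141.34964466    8.        ] [ 597.80174151 -147.61769712   14.        ]
```

Call:
jog_arm(increments="1.5 -0.3 0 0 0 -0.008 -1; 2.8 -0.6 0 0 0 -0.008 -1; 3 -0.6 0 0 0 -0.008 -1; 3 -0.6 0 0 0 -0.008 -1; 3 -0.6 0 0 0 -0.008 -1; 3 -0.6 0 0 0 -0.008 -1; 2.3 -0.5 0 0 0 -0.008 -1; 1 -0.3 0 0 0 -0.007 -1")

```text
clock: 7.55
eef_pos: [434.2, -16.3, 151.1]
tcp_rot: [-3.141, -0.001, 3.047]
contact_force: [0.3, 0.4, -3.0]
opening: 0.153
```

Run:
```python
from h import *
p,R=tool(); print(p,r.sense()["tcp_rot"],(R.T@(np.array([433.3,-135.1,60])-p)).round(1))
```

```text
[434.24514198 -16.3475306  151.12676638] [-3.14149165e+00 -1.48826406e-03  3.04701629e+00] [ -10.4 -118.3   91.1]
```

Call:
jog_arm(increments="-0.1 -0.9 0.5 0 0 0 -1; -0.2 -1.8 1.2 0 0 0 -1; -0.2 -2 1.6 0 0 0 -1; -0.2 -2.1 1.6 0 0 0 -1; -0.2 -2 1.6 0 0 0 -1; -0.1 -1.8 1.4 0 0 0 -1; 0 -0.9 0.9 0 0 0 -1; 0 -0.3 0.3 0 0 0 -1")

```text
clock: 8.35
eef_pos: [435.8, -135.7, 59.3]
tcp_rot: [3.141, -0.001, 3.045]
contact_force: [-0.2, 0.2, -2.8]
opening: 0.151
```

```bash
python3 look.py w5
python3 - <<'E'
from h import *
im=r.grab_frame("side"); cv2.imwrite("pics/s5.png",im[:,:,::-1]); crop("pics/s5.png",220,210,220,165,3.6,"pics/s5c.png")
im=r.grab_frame("scene"); cv2.imwrite("pics/sc5.png",im[:,:,::-1]); crop("pics/sc5.png",220,200,200,150,4,"pics/sc5c.png")
E
```

```text
8.35 [ 435.8 -135.7   59.3] [ 3.1415e+00 -8.0000e-04  3.0454e+00] [-0.305  0.355  2.121 -0.     0.667 -1.78 ] [-0.2  0.2 -2.8]
```

View pics/w5.png

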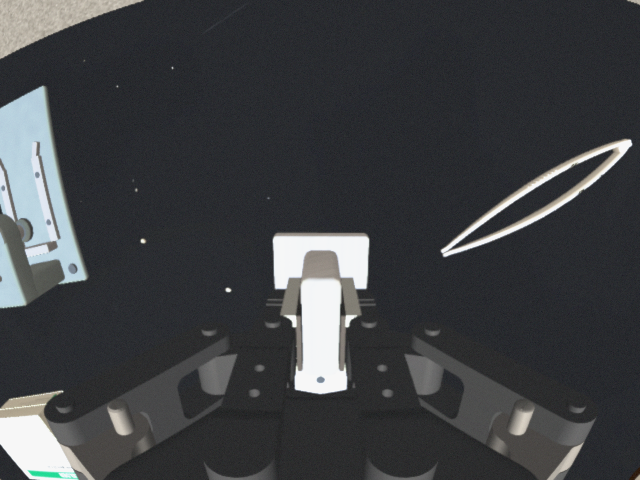

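View pics/s5c.png

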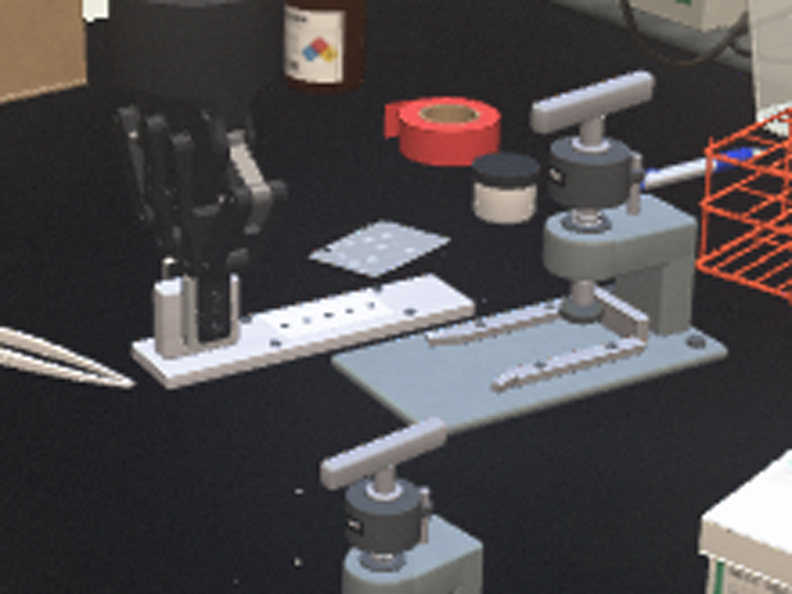

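View pics/sc5c.png

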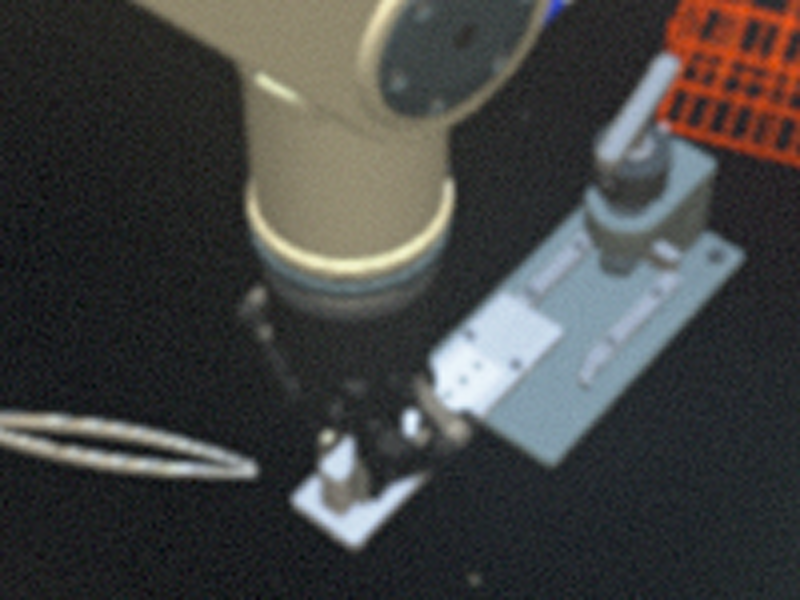

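Run:
```python
from h import *
import pickle
s,C=pickle.load(open("pics/w5.pkl","rb")); p,R=tool(s)
for uv in ((274,234.5),(368.5,234.5),(321,380)):
    x=onz("wrist",uv,p[2]-12.6+8,C); print((R.T@(x-p)).round(1))
# nose corners from side & scene
n=[((473,300),(562,328)),((434,276),(508,290))]
for a,b in n:
    A=((a[0]+.5)/3.6-.5+220,(a[1]+.5)/3.6-.5+210); B=((b[0]+.5)/4-.5+220,(b[1]+.5)/4-.5+200)
    x,e=tri([ray("side",A),ray("scene",B)]); print(x.round(1),e,(R.T@(x-p)).round(1))
# clamp again from cam: front corners
```

```text
[ 25.6 -18.1   4.6]
[25.6 20.3  4.6]
[-46.7   1.1   4.6]
[ 577.6 -166.    52.5] [np.float64(0.8244321895929014), np.float64(0.8244321895927312)] [-144.   -16.6    6.6]
[ 584.3 -127.9   50.1] [np.float64(0.05245616339902765), np.float64(0.05245616339906943)] [-147.   22.    9.]
```

Call:
jog_arm(increments="0.5 0 0.4 0 0 0 -1; 0 0 0.7 0 0 0 -1; 0 0 0.8 0 0 0 -1; 0 0 0.8 0 0 0 -1; 0 0 0.5 0 0 0 -1; 0 0 0.3 0 0 0 -1; 0 0 0.1 0 0 0 -1; 0 0 0 0 0 0 -1")

```text
clock: 9.3
eef_pos: [430.6, -134.2, 24.2]
tcp_rot: [3.142, -0.0, 3.047]
contact_force: [-0.4, -0.5, -1.9]
opening: 0.147
```

Call:
jog_arm(increments="0 0 0.05 0 0 0 -1; 0 0 0.05 0 0 0 -1; 0 0 0.03 0 0 0 -1; 0 0 0.03 0 0 0 -1; 0 0 0 0 0 0 -1; 0 0 0 0 0 0 -1; 0 0 0 0 0 0 -1; 0 0 0 0 0 0 -1")

```text
clock: 10.1
eef_pos: [430.6, -134.2, 22.7]
tcp_rot: [-3.142, 0.0, 3.047]
contact_force: [-0.7, -0.7, -2.2]
opening: 0.147
```

Run:
```python
from h import *
im=r.grab_frame("side"); cv2.imwrite("pics/s6.png",im[:,:,::-1]); crop("pics/s6.png",240,270,160,80,5,"pics/s6c.png")
im=r.grab_frame("scene"); cv2.imwrite("pics/sc6.png",im[:,:,::-1]); crop("pics/sc6.png",260,230,150,100,5,"pics/sc6c.png")
```

```text
(no output)
```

View pics/s6c.png

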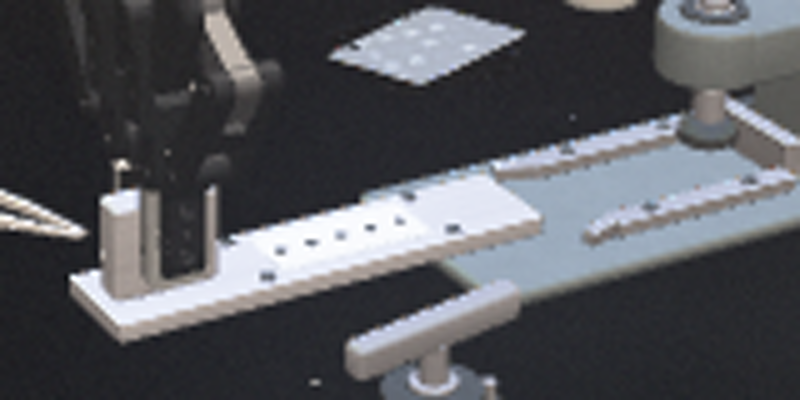

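View pics/sc6c.png

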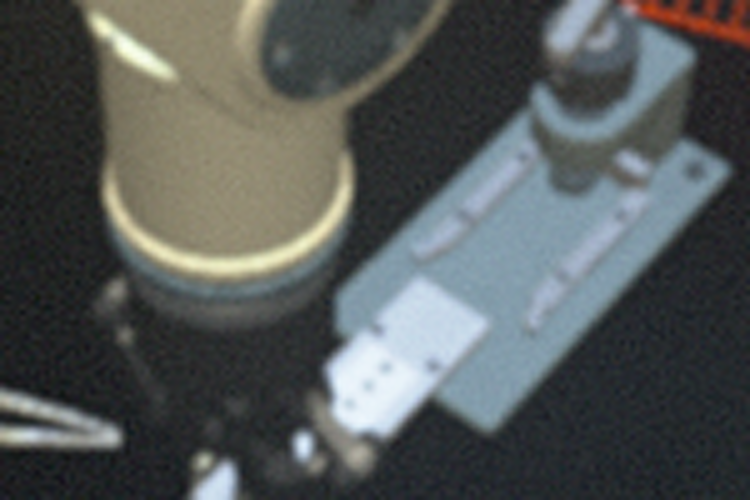

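Run:
```python
from h import *
S=lambda c:((c[0]+.5)/5-.5+240,(c[1]+.5)/5-.5+270)
B=lambda c:((c[0]+.5)/5-.5+260,(c[1]+.5)/5-.5+230)
X=[]
for n,a,b in (("noseR",(541,218),(490,323)),("noseL",(493,175),(420,278)),("tipR",(588,236),(531,326)),("tipL",(497,166),(415,256)),("holeR",(650,206),(569,273)),("holeL",(567,148),(466,217)),("R2",(750,180),(623,213)),("L2",(664,126),(525,156)),("padbottom",(712,146),(570,190))):
    x,e=tri([ray("side",S(a)),ray("scene",B(b))]); X.append(x); print(n,x.round(1),np.round(e,1))
y=-.095; l=np.array([-np.sin(y),np.cos(y)])
for i in (0,2,4,6): print(((X[i]+X[i+1])[:2]/2@l).round(2))
p,R=tool(); print(p[:2]@l)
```

```text
noseR [ 572.2 -165.7   14.1] [0.7 0.7]
noseL [ 577.8 -128.3   14. ] [2.4 2.4]
tipR [ 583.2 -179.5    9.7] [0.2 0.2]
tipL [ 588.  -118.8   11.4] [1.8 1.8]
holeR [ 613.4 -179.7   13.7] [0.9 0.9]
holeL [ 616.1 -126.9   14.8] [0.9 0.9]
R2 [ 658.6 -182.8   12.4] [0.2 0.2]
L2 [ 662.8 -129.7   12.9] [0.4 0.4]
padbottom [ 657.8 -158.6   15.6] [3.2 3.2]
-91.76
-92.95
-94.33
-92.9
-92.75502251600791
```

Call:
jog_arm(increments="-0.3 -0.08 0.1 0 0 0 -1; -0.4 0 0.04 0 0 0 -1; -0.5 0 0 0 0 0 -1; -0.5 0 0 0 0 0 -1; -0.5 0 0 0 0 0 -1; -0.5 0 0 0 0 0 -1; -0.5 0 0 0 0 0 -1; -0.5 0 0 0 0 0 -1")

```text
clock: 11.0
eef_pos: [467.7, -138.5, 21.3]
tcp_rot: [3.142, -0.0, 3.047]
contact_force: [0.1, -0.7, -2.1]
opening: 0.154
```

Run:
```python
from h import *
s=r.sense(); print(s["eef_pos"],s["contact_force"],s["wrist_torque"])
im=r.grab_frame("side"); cv2.imwrite("pics/s7.png",im[:,:,::-1]); crop("pics/s7.png",240,270,160,80,5,"pics/s7c.png")
```

```text
[ 467.73311075 -138.51508442   21.25594364] [ 0.07639197 -0.66296531 -2.09116335] [-0.03557809  0.14002532  0.03847081]
```

View pics/s7c.png

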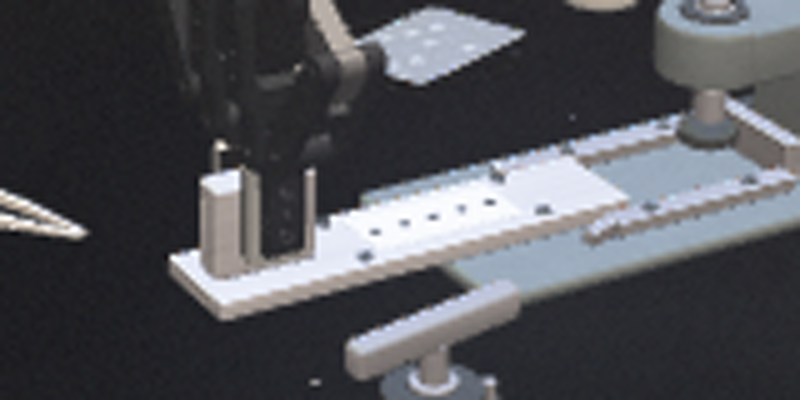

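Call:
jog_arm(increments="-0.5 0 0 0 0 0 -1; -0.5 0 0 0 0 0 -1; -0.5 0 0 0 0 0 -1; -0.5 0 0 0 0 0 -1; -0.5 0 0 0 0 0 -1; -0.5 0 0 0 0 0 -1; -0.5 0 0 0 0 0 -1; -0.5 0 0 0 0 0 -1")

```text
clock: 11.85
eef_pos: [507.5, -142.3, 21.3]
tcp_rot: [3.142, -0.0, 3.047]
contact_force: [0.2, -0.1, -2.7]
opening: 0.148
```

Call:
jog_arm(increments="-0.3 0 0 0 0 0 -1; -0.3 0 0 0 0 0 -1; -0.3 0 0 0 0 0 -1; -0.2 0 0 0 0 0 -1; -0.2 0 0 0 0 0 -1; -0.2 0 0 0 0 0 -1; -0.2 0 0 0 0 0 -1; -0.1 0 0 0 0 0 -1")

```text
clock: 12.65
eef_pos: [525.2, -144.0, 21.3]
tcp_rot: [-3.142, 0.0, 3.047]
contact_force: [0.5, -0.0, -2.7]
opening: 0.153
```

Call:
jog_arm(increments="-0.1 0 0.03 0 0 0 -1; -0.1 0 0.02 0 0 0 -1; -0.1 0 0 0 0 0 -1; -0.1 0 0 0 0 0 -1; -0.1 0 0 0 0 0 -1; -0.1 0 0 0 0 0 -1; -0.1 0 0 0 0 0 -1; 0 0 0 0 0 0 -1")

```text
clock: 13.45
eef_pos: [532.3, -144.7, 20.8]
tcp_rot: [-3.142, 0.0, 3.047]
contact_force: [0.1, 0.2, -1.9]
opening: 0.15
```

Call:
jog_arm(increments="-0.05 0 0 0 0 0 -1; -0.05 0 0 0 0 0 -1; -0.05 0 0 0 0 0 -1; -0.05 0 0 0 0 0 -1; -0.05 0 0 0 0 0 -1; -0.05 0 0 0 0 0 -1; 0 0 0 0 0 0 -1; 0 0 0 0 0 0 -1")

```text
clock: 14.25
eef_pos: [534.2, -144.8, 20.6]
tcp_rot: [3.141, -0.001, 3.047]
contact_force: [-5.0, 0.3, 0.7]
opening: 0.151
```

Call:
jog_arm(increments="-0.03 0 0 0 0 0 -1; -0.03 0 0 0 0 0 -1; 0 0 0 0 0 0 -1; 0 0 0 0 0 0 -1; 0 0 0 0 0 0 -1; 0 0 0 0 0 0 -1; 0 0 0 0 0 0 -1; 0 0 0 0 0 0 -1")

```text
clock: 15.05
eef_pos: [534.2, -144.8, 20.6]
tcp_rot: [3.141, -0.003, 3.047]
contact_force: [-7.1, -0.7, 2.1]
opening: 0.148
```

Run:
```python
from h import *
s=r.sense(); print(s["eef_pos"],s["contact_force"],s["wrist_torque"])
im=r.grab_frame("side"); cv2.imwrite("pics/s8.png",im[:,:,::-1]); crop("pics/s8.png",290,220,140,105,5.7,"pics/s8c.png")
```

```text
[ 534.1895874  -144.81909699   20.60566607] [-7.07810759 -0.6564474   2.12147536] [-0.01646653  1.00893878 -0.06369192]
```

View pics/s8c.png

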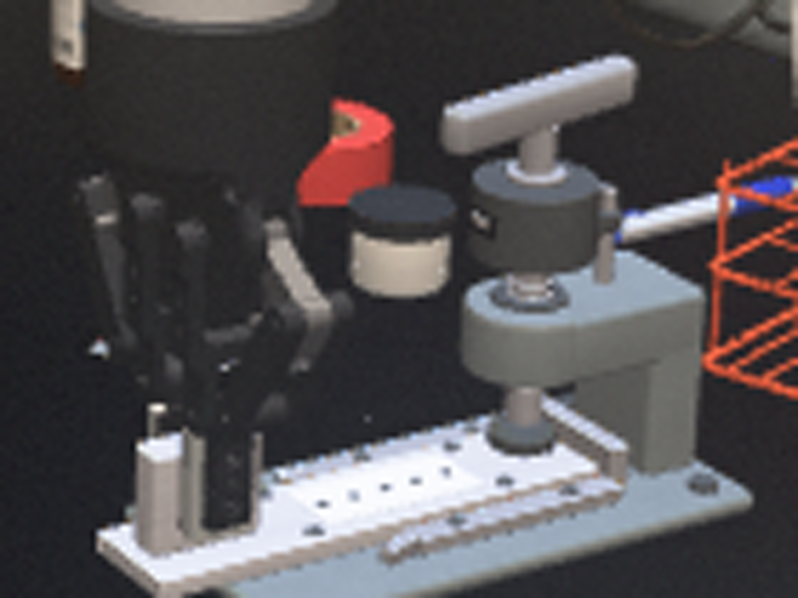

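Call:
jog_arm(increments="0.05 0 0 0 0 0 -1; 0.04 0 0 0 0 0 -1; 0 0 0 0 0 0 -1; 0 0 0 0 0 0 0.2; 0 0 0 0 0 0 0.5; 0 0 0 0 0 0 1; 0 0 0 0 0 0 1; 0 0 0 0 0 0 1")

```text
clock: 15.9
eef_pos: [535.0, -145.0, 20.9]
tcp_rot: [-3.141, 0.001, 3.047]
contact_force: [-0.4, -0.6, 0.6]
opening: 0.978
```

Call:
jog_arm(increments="0 0 -0.3 0 0 0 1; 0 0 -0.8 0 0 0 1; 0 0 -1.5 0 0 0 1; 0 0 -2.5 0 0 0 1; 0 0 -3 0 0 0 1; 0 0 -3.5 0 0 0 1; 0 0 -3.5 0 0 0 1; 0 0 -3 0 0 0 1")

```text
clock: 16.7
eef_pos: [535.0, -145.0, 205.2]
tcp_rot: [-3.141, 0.002, 3.047]
contact_force: [-0.1, 0.1, -1.5]
opening: 0.998
```

Call:
jog_arm(increments="-1 0 0 0 0 0 1; -2 0 0 0 0 0 1; -2 0 0 0 0 0 1; -2 0 0 0 0 0 1; -2 0 0 0 0 0 1; -1 0 0 0 0 0 1; 0 0 0 0 0 0 1; 0 0 0 0 0 0 1")

```text
clock: 17.5
eef_pos: [633.5, -154.2, 201.5]
tcp_rot: [3.141, -0.001, 3.047]
contact_force: [-1.1, -0.1, 0.3]
opening: 0.996
```

```bash
python3 look.py w9
```

```text
17.5 [ 633.5 -154.2  201.5] [ 3.1415e+00 -1.2000e-03  3.0469e+00] [-0.241  0.422  1.599 -0.     1.121 -1.717] [-1.1 -0.1  0.3]
```

Call:
jog_arm(increments="-1 0 0 0 0 0 1; -1.5 0 0 0 0 0 1; -1.5 0 0 0 0 0 1; -1.5 0 0 0 0 0 1; -1 0 0 0 0 0 1; -0.5 0 0 0 0 0 1; 0 0 0 0 0 0 1; 0 0 0 0 0 0 1")

```text
clock: 18.35
eef_pos: [703.5, -161.0, 201.7]
tcp_rot: [3.142, -0.001, 3.047]
contact_force: [-0.4, -0.1, 0.7]
opening: 1.0
```

```bash
python3 look.py w10
```

```text
18.35 [ 703.5 -161.   201.7] [ 3.1416e+00 -6.0000e-04  3.0468e+00] [-0.227  0.528  1.43  -0.     1.185 -1.703] [-0.4 -0.1  0.7]
```

View pics/w9.png

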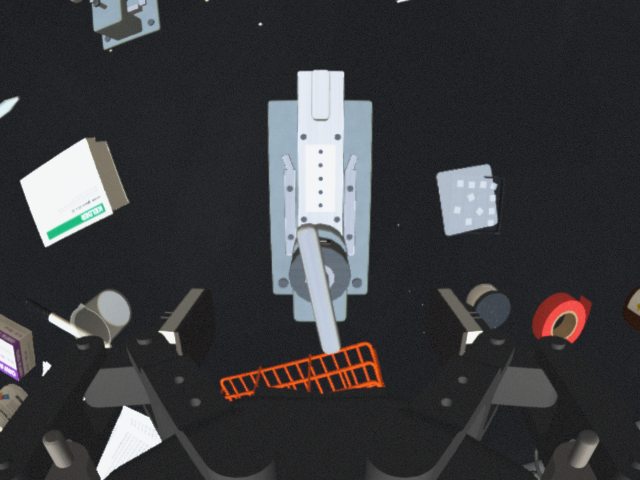

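View pics/w10.png

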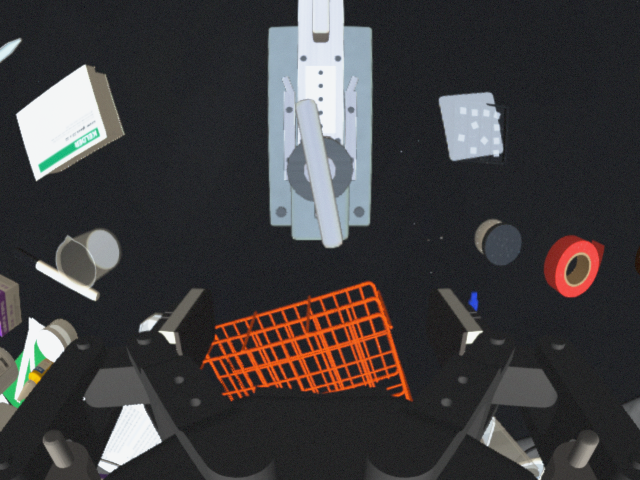

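Run:
```python
from h import *
crop("pics/w9.png",270,210,100,150,5,"pics/w9c.png")
crop("pics/w10.png",270,90,100,165,4.5,"pics/w10c.png")
a=cv2.imread("pics/w9c.png");b=cv2.imread("pics/w10c.png");h=max(a.shape[0],b.shape[0])
c=np.zeros((h,a.shape[1]+b.shape[1],3),np.uint8);c[:a.shape[0],:a.shape[1]]=a;c[:b.shape[0],a.shape[1]:]=b
cv2.imwrite("pics/ab.png",cv2.resize(c,(800,int(h*800/c.shape[1])))); print(c.shape)
```

```text
(750, 950, 3)
```

View pics/w9c.png

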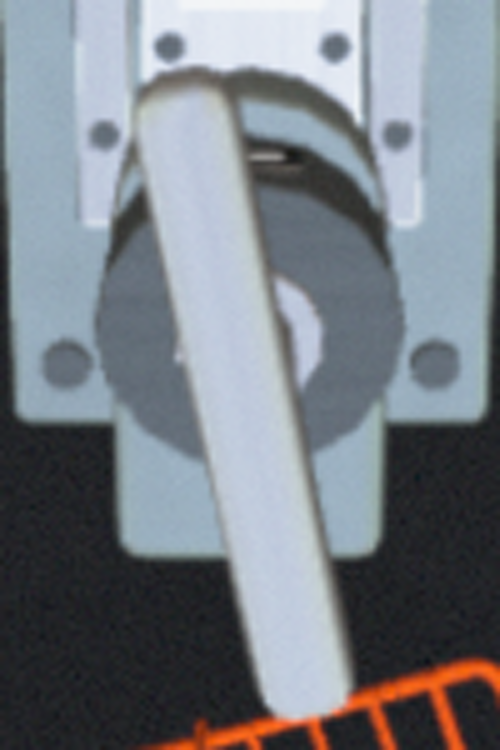

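View pics/w10c.png

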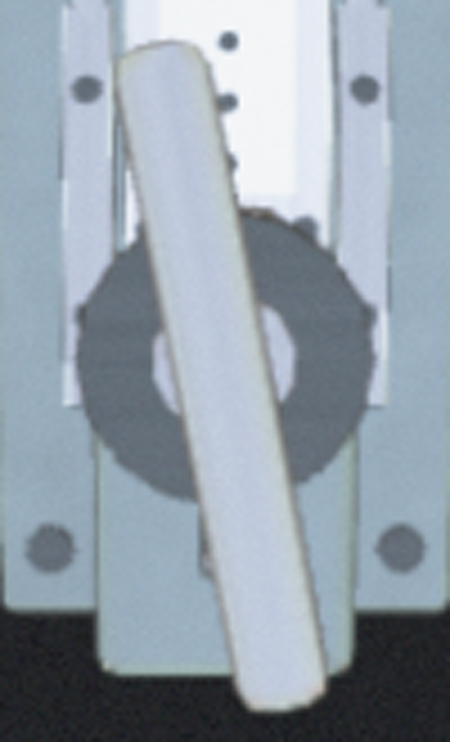

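Run:
```python
from h import *
import pickle
L=lambda k:pickle.load(open(f"pics/{k}.pkl","rb"))[1]
C9,C10=L("w9"),L("w10")
f=lambda c:((c[0]+.5)/5-.5+270,(c[1]+.5)/5-.5+210)
g=lambda c:((c[0]+.5)/4.5-.5+270,(c[1]+.5)/4.5-.5+90)
X=[]
for a,b in (((185,84),(165,45)),((308,715),(281,705))):
    x,e=tri([ray("wrist",f(a),C9),ray("wrist",g(b),C10)]); X.append(x); print(x.round(1),np.round(e,2))
d=X[1]-X[0]; print("centre",(X[0]+X[1])/2,"len",np.linalg.norm(d),"yaw",np.arctan2(d[1],d[0]))
# housing top circle centre in w10
x=onz("wrist",g((226,354)),95,C10); print("housing ctr @95", x, onz("wrist",g((226,354)),100,C10))
s=r.sense(); print(s["qpos"])
```

```text
[ 618.1 -159.7  139. ] [0.05 0.05]
[ 700.2 -153.1  142.5] [0.18 0.18]
centre [ 659.14814698 -156.37734924  140.77626531] len 82.3617712394531 yaw 0.08072492905071818
housing ctr @95 [ 660.07078867 -156.34653801   95.        ] [ 659.64784525 -156.30259034  100.        ]
[-2.26989787e-01  5.27469074e-01  1.42970630e+00 -9.35865990e-06
  1.18496344e+00 -1.70296871e+00]
```

Call:
jog_arm(increments="0.5 0 0 0 0 0 1; 1 0 0 0 0 0 1; 1.2 0 0 0 0 0 1; 1 0 0 0 0 0 1; 0.8 0.04 0 0 0 0 1; 0 0 0 0 0 -0.08 1; 0 0 0 0 0 -0.096 1; 0 0 0 0 0 0 1")

```text
clock: 19.2
eef_pos: [658.8, -156.3, 202.0]
tcp_rot: [-3.141, 0.0, -3.059]
contact_force: [-0.7, -0.2, 0.6]
opening: 1.001
```

```bash
python3 look.py w11;python3 - <<'E'
from h import *
p,R=tool(); print((R.T@(np.array([658.8,-156.5,117])-p)).round(1))
E
```

```text
19.2 [ 658.8 -156.3  202. ] [-3.1415e+00  2.0000e-04 -3.0590e+00] [-0.235  0.459  1.54  -0.     1.142 -1.889] [-0.7 -0.2  0.6]
[ 0.1 -0.2 85. ]
```

View pics/w11.png

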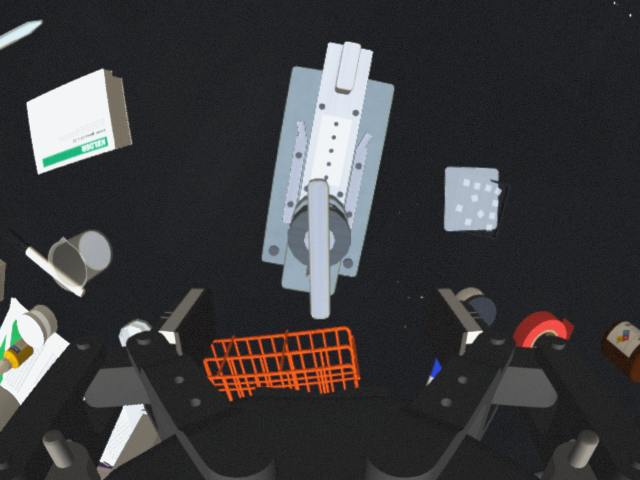

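Call:
jog_arm(increments="0 0 0.8 0 0 0 1; 0 0 1.6 0 0 0 1; 0 0 1.8 0 0 0 1; 0 0 1.6 0 0 0 1; 0 0 1.2 0 0 0 1; 0 0 0.8 0 0 0 1; 0 0 0.5 0 0 0 1; 0 0 0.2 0 0 0 1")

```text
clock: 20.05
eef_pos: [659.2, -156.3, 116.3]
tcp_rot: [3.142, -0.0, -3.06]
contact_force: [0.4, 0.4, -0.3]
opening: 1.001
```

Run:
```python
from h import *
s=r.sense(); print(s["eef_pos"],s["contact_force"],s["wrist_torque"])
im=r.grab_frame("side"); cv2.imwrite("pics/s12.png",im[:,:,::-1]); crop("pics/s12.png",290,200,140,125,5,"pics/s12c.png")
```

```text
[ 659.18757408 -156.32635137  116.3472129 ] [ 0.40340485  0.44790825 -0.30495299] [-0.05016874  0.05998927 -0.00350333]
```

View pics/s12c.png

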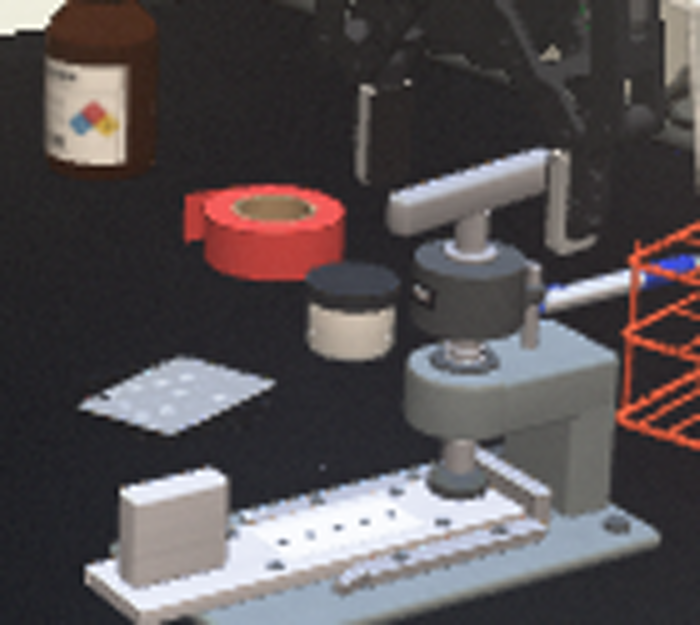

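Call:
jog_arm(increments="0 0 0 0 0 0 -1; 0 0 0 0 0 0 -1; 0 0 0 0 0 0 -1; 0 0 0 0 0 0 -1; 0 0 0 0 0 0 -1; 0 0 0 0 0 0 -1; 0 0 0 0 0 0 -1; 0 0 0 0 0 0 -1", squeeze=80)

```text
clock: 20.9
eef_pos: [659.4, -157.0, 117.2]
tcp_rot: [-3.141, 0.001, -3.06]
contact_force: [-0.6, -5.6, 4.0]
opening: 0.128
```

Run:
```python
from h import *
s=r.sense(); print(s["eef_pos"],s["tcp_rot"],s["contact_force"],s["wrist_torque"],s["opening"])
im=r.grab_frame("side"); cv2.imwrite("pics/s13.png",im[:,:,::-1]); crop("pics/s13.png",290,200,140,125,5,"pics/s13c.png")
```

```text
[ 659.37873681 -156.95506746  117.19055782] [-3.14064703e+00  5.22248580e-04 -3.06026837e+00] [-0.62331924 -5.60239234  4.03128961] [-0.78890796  0.2259001   0.19901475] 0.12812738933941828
```

View pics/s13c.png

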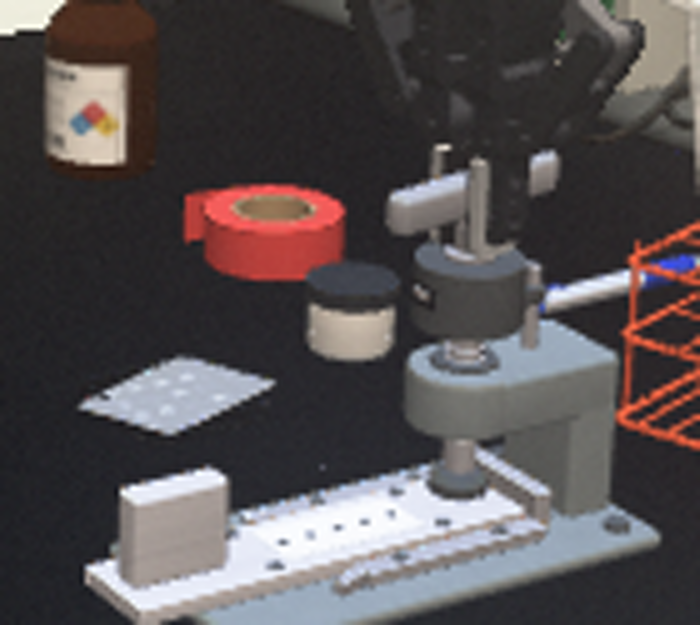

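Call:
jog_arm(increments="0 -0.06 0 0 0 0.06 -1; 0 0 0.01 0 0 0.06 -1; 0 0 0.018 0 0 0.06 -1; 0 0 0.018 0 0 0.06 -1; 0 0 0.018 0 0 0.06 -1; 0 0 0.018 0 0 0.06 -1; 0 0 0.018 0 0 0.06 -1; 0 0 0.018 0 0 0.06 -1")

```text
clock: 21.75
eef_pos: [659.3, -157.5, 115.7]
tcp_rot: [-3.141, 0.001, 2.741]
contact_force: [-1.8, -5.6, 2.5]
opening: 0.125
```

```bash
cat > chk.py <<'E'
import sys
from h import *
k=sys.argv[1]
s=r.sense(); p,R=tool(s); print(s["clock"],p.round(2),s["tcp_rot"].round(3),"F",s["contact_force"].round(1),"T",s["wrist_torque"].round(2),"q6",s["qpos"][5].round(3),"Ft",(R.T@s["contact_force"]).round(1))
im=r.grab_frame("side"); cv2.imwrite(f"pics/{k}.png",im[:,:,::-1]); crop(f"pics/{k}.png",355,225,70,75,8,f"pics/{k}c.png")
E
python3 chk.py s14
```

```text
21.75 [ 659.31 -157.46  115.74] [-3.141e+00  1.000e-03  2.741e+00] F [-1.8 -5.6  2.5] T [-0.86  0.15  0.19] q6 -1.406 Ft [-0.5 -5.9 -2.5]
```

View pics/s14c.png

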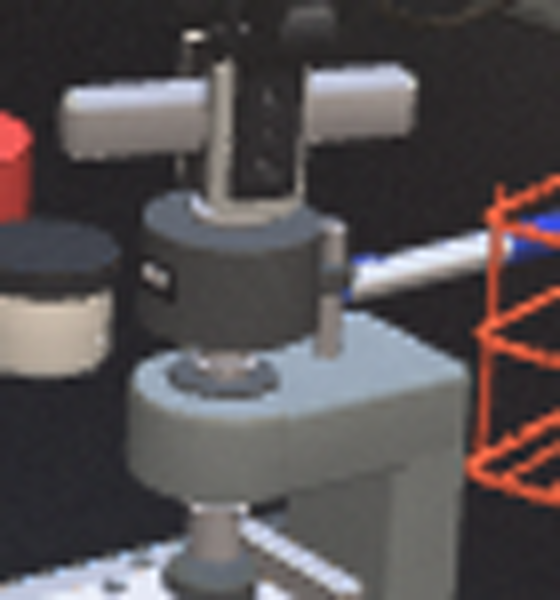

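Call:
jog_arm(increments="0 0 0.018 0 0 0.06 -1; 0 0 0.018 0 0 0.06 -1; 0 0 0.018 0 0 0.06 -1; 0 0 0.018 0 0 0.06 -1; 0 0 0.018 0 0 0.06 -1; 0 0 0.018 0 0 0.06 -1; 0 0 0.018 0 0 0.06 -1; 0 0 0 0 0 0 -1")

```text
clock: 22.6
eef_pos: [659.0, -157.9, 114.5]
tcp_rot: [-3.141, 0.001, 2.321]
contact_force: [-1.8, -6.9, 3.5]
opening: 0.126
```

```bash
python3 chk.py s15
```

```text
22.6 [ 659.04 -157.85  114.46] [-3.141e+00  1.000e-03  2.321e+00] F [-1.8 -6.9  3.5] T [-1.08  0.26  0.04] q6 -0.986 Ft [-3.9 -6.  -3.5]
```

View pics/s15c.png

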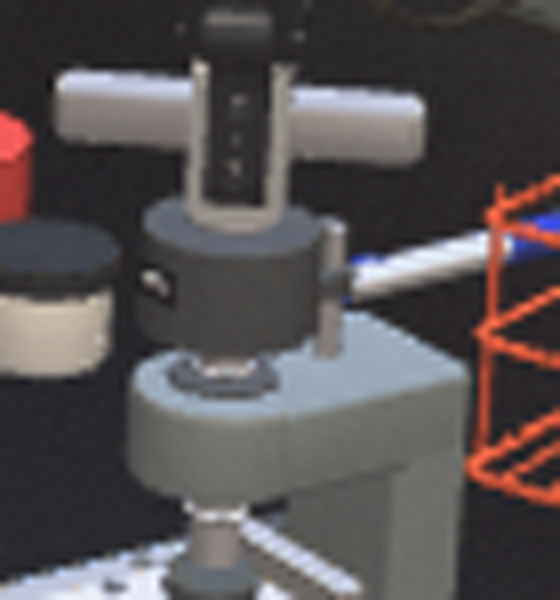

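Call:
jog_arm(increments="-0.03 -0.03 0.018 0 0 0.05 -1; 0 0 0.015 0 0 0.05 -1; 0 0 0.015 0 0 0.05 -1; 0 0 0.015 0 0 0.05 -1; 0 0 0.015 0 0 0.05 -1; 0 0 0.015 0 0 0.05 -1; 0 0 0.015 0 0 0.05 -1; 0 0 0.015 0 0 0.05 -1")

```text
clock: 23.45
eef_pos: [658.7, -158.1, 113.3]
tcp_rot: [-3.14, 0.001, 1.921]
contact_force: [-3.4, -6.4, 4.5]
opening: 0.131
```

```bash
python3 chk.py s16
```

```text
23.45 [ 658.73 -158.13  113.3 ] [-3.140e+00  1.000e-03  1.921e+00] F [-3.4 -6.4  4.5] T [-0.99  0.5   0.21] q6 -0.587 Ft [-4.9 -5.4 -4.5]
```

View pics/s16c.png

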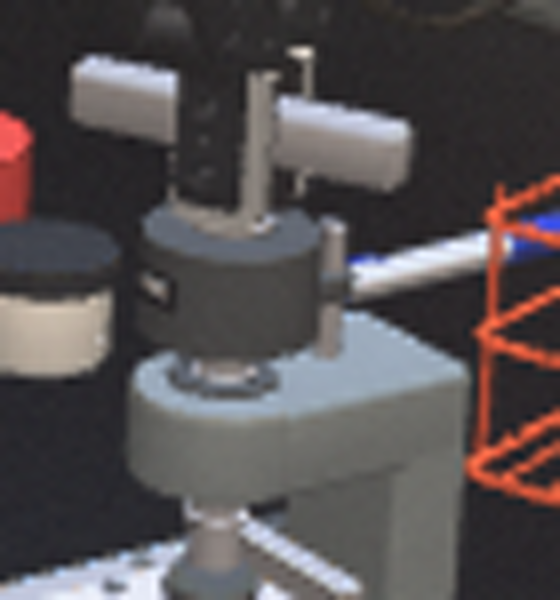

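Call:
jog_arm(increments="-0.03 -0.02 0.018 0 0 0.05 -1; 0 0 0.017 0 0 0.05 -1; 0 0 0.017 0 0 0.05 -1; 0 0 0.017 0 0 0.05 -1; 0 0 0.017 0 0 0.05 -1; 0 0 0.017 0 0 0.05 -1; 0 0 0.017 0 0 0.05 -1; 0 0 0.017 0 0 0.05 -1")

```text
clock: 24.3
eef_pos: [658.3, -158.3, 112.1]
tcp_rot: [-3.14, 0.001, 1.521]
contact_force: [-5.3, -5.4, 7.6]
opening: 0.124
```

```bash
python3 chk.py s17
```

```text
24.3 [ 658.32 -158.28  112.11] [-3.140e+00  1.000e-03  1.521e+00] F [-5.3 -5.4  7.6] T [-0.78  0.83  0.26] q6 -0.187 Ft [-5.7 -5.  -7.5]
```

View pics/s17c.png

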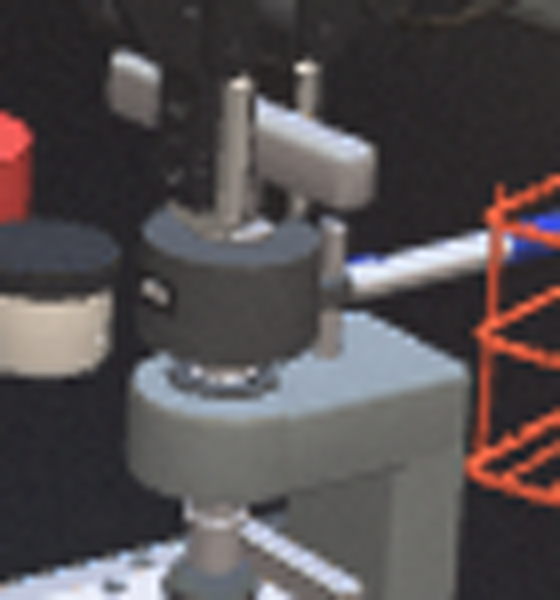

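Call:
jog_arm(increments="-0.03 -0.03 0.01 0 0 0.05 -1; 0 0 0.01 0 0 0.05 -1; 0 0 0.015 0 0 0.05 -1; 0 0 0.015 0 0 0.05 -1; 0 0 0.015 0 0 0.05 -1; 0 0 0.015 0 0 0.05 -1; 0 0 0.015 0 0 0.05 -1; 0 0 0.015 0 0 0.05 -1")

```text
clock: 25.15
eef_pos: [657.8, -158.2, 111.0]
tcp_rot: [-3.14, 0.001, 1.121]
contact_force: [-6.0, -3.1, 7.3]
opening: 0.128
```

```bash
python3 chk.py s18
```

```text
25.15 [ 657.85 -158.23  110.97] [-3.140e+00  1.000e-03  1.121e+00] F [-6.  -3.1  7.3] T [-0.56  0.87  0.31] q6 0.212 Ft [-5.4 -4.  -7.3]
```

View pics/s18c.png

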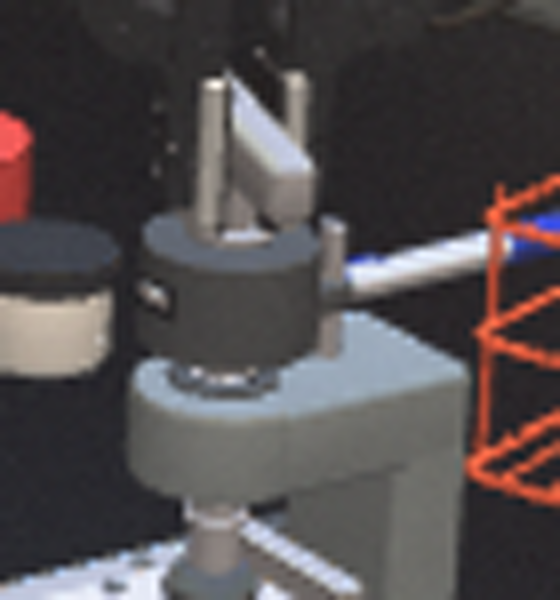

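Call:
jog_arm(increments="0 0 0.01 0 0 0.05 -1; 0 0 0.015 0 0 0.05 -1; 0 0 0.015 0 0 0.05 -1; 0 0 0.015 0 0 0.05 -1; 0 0 0.015 0 0 0.05 -1; 0 0 0 0 0 0 -1; 0 0 0 0 0 0 -1; 0 0 0 0 0 0 -1")

```text
clock: 26.0
eef_pos: [657.6, -158.1, 110.2]
tcp_rot: [-3.14, 0.001, 0.873]
contact_force: [-6.1, -3.6, 8.5]
opening: 0.123
```

```bash
python3 chk.py s19
```

```text
26.0 [ 657.61 -158.05  110.24] [-3.14e+00  1.00e-03  8.73e-01] F [-6.1 -3.6  8.5] T [-0.53  0.99  0.09] q6 0.46 Ft [-6.7 -2.4 -8.5]
```

View pics/s19c.png

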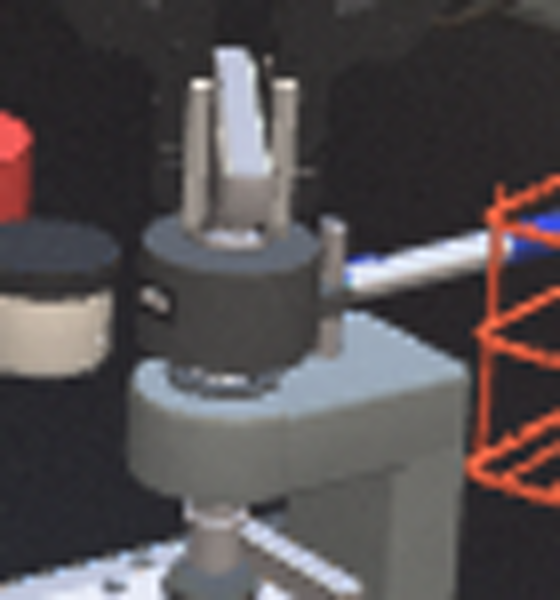

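Tab still in (crop pixel 155,298). Turned 2.35 rad so far.

Call:
jog_arm(increments="0 0 0.01 0 0 0.05 -1; 0 0 0.015 0 0 0.05 -1; 0 0 0.015 0 0 0.05 -1; 0 0 0.015 0 0 0.05 -1; 0 0 0.015 0 0 0.05 -1; 0 0 0 0 0 0 -1; 0 0 0 0 0 0 -1; 0 0 0 0 0 0 -1")

```text
clock: 26.85
eef_pos: [657.4, -157.9, 109.5]
tcp_rot: [-3.14, 0.002, 0.623]
contact_force: [-7.8, -1.8, 8.9]
opening: 0.128
```

```bash
python3 chk.py s20
```

```text
26.85 [ 657.4  -157.88  109.47] [-3.14e+00  2.00e-03  6.23e-01] F [-7.8 -1.8  8.9] T [-0.43  1.15  0.04] q6 0.71 Ft [-7.4 -3.1 -8.8]
```

View pics/s20c.png

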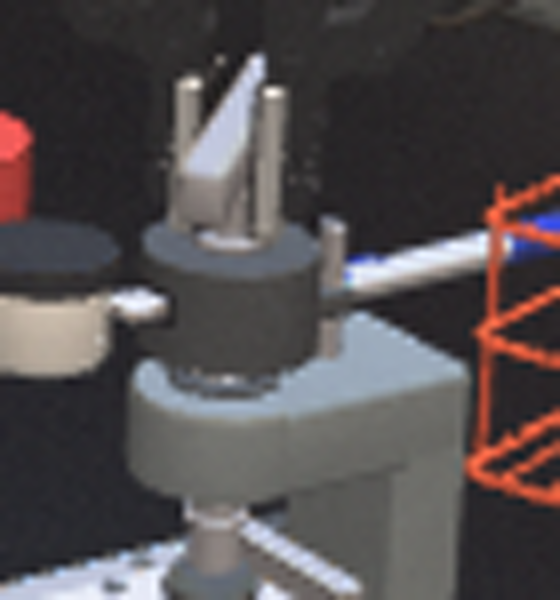

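Call:
jog_arm(increments="0 0 -0.03 0 0 0 -1; 0 0 0 0 0 0 0; 0 0 0 0 0 0 0.5; 0 0 0 0 0 0 1; 0 0 0 0 0 0 1; 0 0 0 0 0 0 1; 0 0 0 0 0 0 1; 0 0 0 0 0 0 1")

```text
clock: 27.7
eef_pos: [658.9, -158.0, 109.5]
tcp_rot: [-3.142, -0.0, 0.623]
contact_force: [-0.5, 0.4, -0.6]
opening: 1.001
```

Call:
jog_arm(increments="0 0 -0.3 0 0 0 1; 0 0 -0.8 0 0 0 1; 0 0 -1.5 0 0 0 1; 0 0 -2 0 0 0 1; 0 0 -2.5 0 0 0 1; 0 0 -2.5 0 0 0 1; 0 0 -1.5 0 0 0 1; 0 0 -0.5 0 0 0 1")

```text
clock: 28.5
eef_pos: [659.9, -158.2, 228.4]
tcp_rot: [3.139, -0.003, 0.623]
contact_force: [0.8, 0.2, 0.5]
opening: 0.999
```

```bash
python3 chk.py s21
python3 - <<'E'
from h import *
crop("pics/s21.png",250,210,190,150,4.2,"pics/s21d.png")
im=r.grab_frame("scene"); cv2.imwrite("pics/sc21.png",im[:,:,::-1])
E
```

```text
28.5 [ 659.86 -158.23  228.45] [ 3.139e+00 -3.000e-03  6.230e-01] F [0.8 0.2 0.5] T [-0.02 -0.01 -0.03] q6 0.71 Ft [ 0.8  0.3 -0.4]
```

View pics/s21d.png

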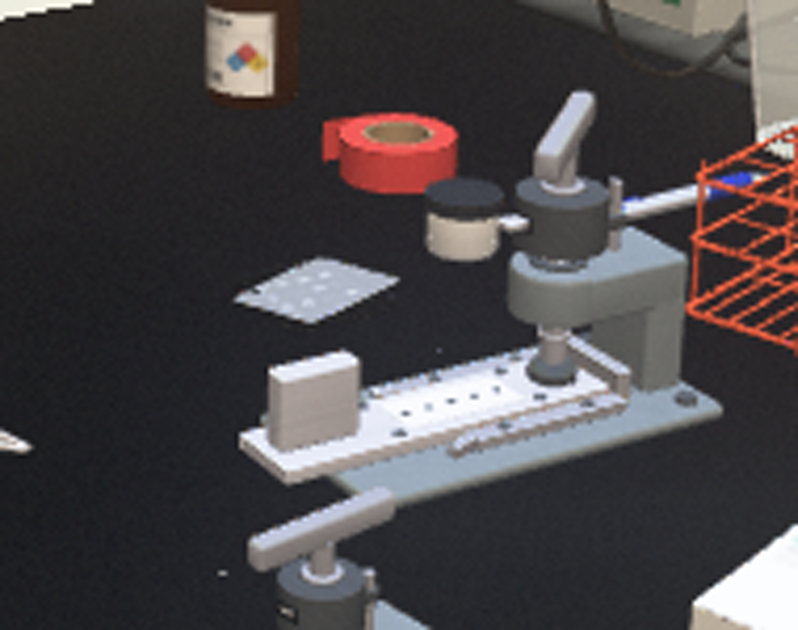

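View pics/sc21.png

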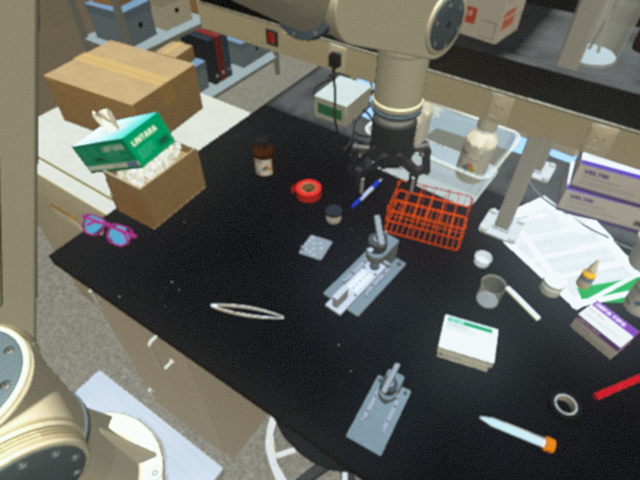

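Run:
```python
from h import *
a=[]
for k in ("s8","s21"):
    im=cv2.imread(f"pics/{k}.png")[280:325,355:405]; a.append(cv2.resize(im,None,fx=8,fy=8,interpolation=cv2.INTER_CUBIC))
cv2.imwrite("pics/cmp.png",np.hstack(a))
# fin shift between s8/s12 and s21 via template
g1=cv2.imread("pics/s12.png",0);g2=cv2.imread("pics/s21.png",0)
t=g1[290:330,305:345]
print(cv2.phaseCorrelate(np.float32(t),np.float32(g2[290:330,305:345])))
```

```text
((-0.0025258869588675736, -0.06260389311133707), 0.9960437333583831)
```

View pics/cmp.png

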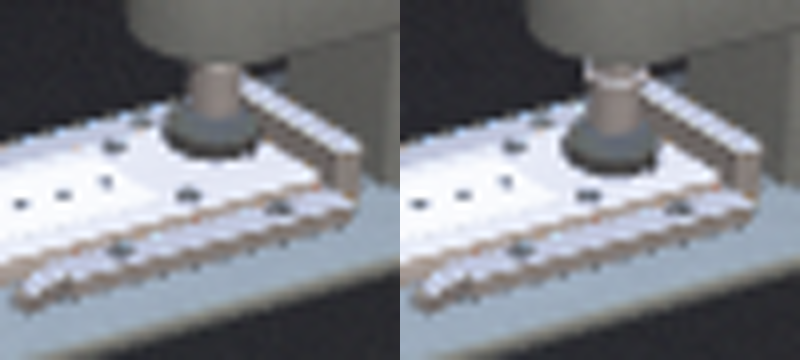

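```bash
python3 -c "
from rig import r
print(r.sign_off(), r.sense()['clock'])"
```

```text
the job is handed in; nothing more can be done
the job is handed in; nothing more can be done
```

The cassette is home in the larger clamp, clamped with the indicator tab out, and the gripper is clear. I handed the job in at about 28.6 s.

- **Which clamp:** I picked the larger of the two by its base plate, about 187 x 94 mm. The smaller clamp's base is about 126 x 67 mm. I skipped the separate enlarged confirmation crop of the two candidates.
- **Insertion:** I slid the cassette in nose first until it met the stop. Contact force was about 5 N, then 7 N on a confirming push, with no further movement. The side picture at 7 N and the one after clamping show the nose in the same place. The cassette did not shift as the clamp was tightened.
- **Clamping:** I turned the T-bar clockwise in one grip, with checks between steps. The tab was still in at 2.35 rad and out at 2.60 rad, and I stopped there. That is at most 0.25 rad past the pop, inside the 0.5 rad limit.
- **Final check:** The tab is still out and the pad is down on the cassette. The tray, jar and forceps look unmoved in the scene and side pictures. The gripper is open about 90 mm above the T-bar, with contact force near zero.

**What disagreed:**
- Camera heights read mostly 2–5 mm low against the given dimensions (up to about 8 mm at one base corner), so I relied on contact forces for the final fits.
- The cassette stopped about 1–2 mm short of where the cameras put home.
- The wrist torque did not show a clear bite, so I judged the stop by the tab alone.

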